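# Walk a die block round to the fence

## Robot

A 6-joint arm with a two-finger parallel gripper is mounted at the origin on the work surface. World frame = base frame: x ahead of the robot, y to its left, z up, the work surface at z = 0. Lengths are in m, angles in rad, forces in N, time in s.
With the tool pointing down it reaches from about 0.225 to 0.875 m from the base axis. Payload 3.4 kg.
Tool frame: the origin (TCP) lies between the finger pads; the fingertips stand 25 mm ahead of it and the grasp point (between the pads) lies 6 mm ahead of it (manip.tips_ahead is the distance from the TCP to the fingertips, in m); z points along the fingers, x is the direction in which the jaws open and shut, and the axes are right-handed (so a half turn about z gives the same grasp; the last joint's range is limited). The gripper opens to 85 mm and grips with 20 to 120 N. Pads are 22 mm wide; open, the fingers measure 114 mm over their backs; the gripper's body (76 mm by 85 mm) begins 54 mm behind the grasp point. The pads swing forward as they close: fully open they stand 13 mm farther back than shut.
Start: joints at [-1.29, 0.276, 1.505, -0, 1.361, -0.121], TCP at [0.225, -0.529, 0.229] pointing down, gripper open.
Joint ranges: [-2.89, 2.89], [-0.75, 2.08], [0.22, 2.7], [-1.18, 4.32], [0.11, 2.71], [-2.7, 2.7]. Speed limits (rad/s): [2.57, 2.57, 3.14, 3.14, 3.14, 3.14].

## Interface

Orientations are given as a unit quaternion [w, x, y, z].
In Python, from rig import manip gives the robot as it stands. The module is installed in compiled form; this text tells all that it offers.
- The arm moves only by the tool send_rows, never from a script. Its argument "plan" is a list of rows, each an object with "linear": the shift along the tool's x, y, z in m, a list of three; "delta_rot": the turn, a rotation vector about the tool's x, y, z in degrees, a list of three; "fingers": the finger opening in m, from 0 to 0.0854. A call has 1 to 12 rows; each row shifts and turns the pose as measured when the row begins, along the tool's axes as they then stand; what a row does not reach is not made up. A row lasts 1/12 s, in which the tool goes at most 41.7 mm and 7.16 degrees, less where a joint would pass 70% of its speed; a pose out of reach is approached as far as the arm can. A call with a gripper value outside its range is refused whole. The fingers move at their own pace and stop on an object; "force" is the grip in N (left out, the last holds). Time passes only in rows, so rows that do not move let the fingers close. It gives the time, the measured TCP pose, the force and the opening at its end, in the units of the state.
- manip.get_state(): the state, without advancing time (a new reading comes with each control period).
- manip.get_image(name): name is "scene" or "side" or "wrist"; returns the picture (480x640x3 uint8, red, green, blue); there is no depth.
- manip.camera_info(name): a dict with "K" (3x3 intrinsics, pixels), "rvec" (rotation vector, rad) and "tvec" (3), from world to camera coordinates, as OpenCV has them. Camera axes: x right, y down, z forward; pixel columns grow to the right and rows downward; lengths in m; the calibration is good to about 2 mm. A picture is of the moment at which its call begins: read the wrist's pose just before it. camera_info takes no time and is no camera call; for the wrist camera it gives the pose at the moment of the call.
- manip.sign_off(): hands the job in, once; it reports no verdict.
Trained networks look in the newest picture that a camera, given by its name, has taken for a name from the list of things; names that differ only in an ending like _2 or _b are one class to them, and where a whole thing is asked for, a point or a joint stands for the part that bears it (a point fixed in the world has none). Each returns a list of dicts, best first, with "p" (0 to 1); they miss things now and then, are a little off and sometimes report something else, mostly with a low value. They report only what shows in the picture. A call takes as long as a camera call. They do not tell look-alikes from the thing itself.
- manip.find_in(thing, camera): "extent" ([left, top, right, bottom] in pixels, round what is visible of it).
- manip.masks_of(thing, camera): "pixels" (480x640 bool, what is visible of it) and "extent" ([left, top, right, bottom] in pixels, round what is visible of it).
The state is a dict: "clock": time; "qpos": joint angles; "qd": joint speeds; "effort": joint torques, N m; "position": TCP position; "ee_rot": TCP orientation; "contact_force": force on the tool from outside, world axes, zero at the start; "moment": the same for the moment, N m; "width": finger opening in m.
Only numpy, scipy, OpenCV 4.12 (cv2) and the standard library are available. Lean on these libraries where they do the work, as an engineer would, in place of code of your own. Each camera call takes 0.05 s, during which the arm holds its last target. There are 200 camera calls.

## Task

Walk the heavy aluminium die block round on the steel plate by pushing its corners with your fingertips (one corner, then the opposite one, keeps it on the spot) until a long face squarely faces the blue fence, still a clear couple of finger-widths away from it. Then push it up flat against the fence, between the two yellow marks, and draw back. Push only, never grip, tip or lift the block; keep all of it over the plate, do not run it into the fence while it is askew, and leave the other things alone.

Things in the scene. Friction and masses are not known exactly. Their poses are not given: they have to be found in the camera images.
- block: heavy aluminium die block: 94 mm along its x, 124 along its y, 30 tall, 0.7 to 1 kg, loose on the plate (a push near a corner turns it as it slides); two bar-shaped hollows in its top run along y. Origin: centre of its underside. Its long (124 mm) faces look along +x and -x and are alike: either may go to the fence. It starts with its short ends roughly towards the fence, 40 to 90 degrees out, either way
- plate: fixed dark steel plate, 380 mm (x) by 340 mm (y), 6 mm thick, under the block; origin: centre of its underside, on the table. The fence stands across its far (+x) part, along its y
- fence: blue bar fixed on the plate; same origin and axes as the plate. It is 300 mm along y (-150 to 150), 22 mm thick, 20 mm above the plate's top; its flat working face is at x = +110 mm and looks to -x, to the robot. Two yellow marks on it, inner edges at y = -96 and +96 mm, show where the block belongs
- weight: a small brass weight with a knob, 38 mm across, 46 mm tall, standing on the plate behind the fence; origin at its underside (of its outline); to be left alone
- shim: a dark steel parallel 24 x 50 x 22 mm, lying on the plate behind the fence; origin at its underside (of its outline); to be left alone
- jar: a grey plastic jar, 110 mm across, 190 mm tall, on the table; origin at its underside (of its outline); to be left alone
- skillet: a small black iron skillet, 150 mm across, 35 mm tall, with a handle along its +y; origin at its underside (of its outline); to be left alone
- hammer: a hammer lying on the table; origin at its underside; to be left alone
- plaque: a cast brass plaque 55 x 85 x 6 mm lying on the table; origin at its underside (of its outline); to be left alone
- block_fl (a point): the corner of the block's underside at block x = -47, y = 62 mm
- block_fr (a point): the corner of the block's underside at block x = -47, y = -62 mm
- block_bl (a point): the corner of the block's underside at block x = 47, y = 62 mm
- block_br (a point): the corner of the block's underside at block x = 47, y = -62 mm
Mind the look-alikes: they are no part of the job. There is more than one size of the block; the one meant has the size given above.

How it is judged:
By the outcome, as a careful person would: the job done as asked, in the order asked, and still so for the second after the job is handed in, with the robot touching nothing.
It also fails if it takes over 61 s, if anything falls off the work surface, if the arm or the gripper's body presses on something with over 40 N, if the wrist force passes 120 N, or if a joint passes its speed limit or range.

## Working session

There is one attempt and no reset: what is moved stays moved. The work goes in short steps, Python scripts to look and compute and a tool call to move; the robot and the scene stay as the last step left them, time stands still between calls to the robot, and variables do not carry over. Pictures are saved under pics/ and viewed, about 8 in all and at most 12, crops included, and the job is handed in when it is done.

Besides the shell and the picture viewer there is one more tool, called after "Call:" in YAML: its name, and indented under it one key for each argument. send_rows: Moves the arm, as the interface text tells. Its arguments: {"type":"object","properties":{"plan":{"type":"array","items":{"type":"object","properties":{"linear":{"type":"array","items":{"type":"number"}},"delta_rot":{"type":"array","items":{"type":"number"}},"fingers":{"type":"number"}}}},"force":{"type":"number"}},"required":["plan"]}

```bash
mkdir -p pics; cat > h.py <<'E'
import numpy as np, cv2
from rig import manip
def cam(n):
    c=manip.camera_info(n); return np.array(c["K"],float),np.array(c["rvec"],float),np.array(c["tvec"],float)
def unproj(px,z,n,c=None):
    K,r,t=c or cam(n); R=cv2.Rodrigues(r)[0]
    px=np.atleast_2d(np.array(px,float)); d=np.c_[(px-K[:2,2])/[K[0,0],K[1,1]],np.ones(len(px))]@R
    o=-R.T@t; s=(z-o[2])/d[:,2]; return o+d*s[:,None]
def proj(P,n,c=None):
    K,r,t=c or cam(n); return cv2.projectPoints(np.array(P,float).reshape(-1,1,3),r,t,K,None)[0][:,0]
def grab(n,f):
    im=manip.get_image(n); cv2.imwrite(f,im[:,:,::-1]); return im
E
python3 - <<'E'
from h import *
a=grab("scene","pics/scene0.png"); b=grab("side","pics/side0.png")
for n in("scene","side"):
    for t in ("block","plate","fence","block_fl"):
        for d in manip.find_in(t,n)[:4]: print(n,t,np.round(d["extent"]),round(d["p"],2))
    K,r,t=cam(n);R=cv2.Rodrigues(r)[0];print(n,-R.T@t,K[0,0])
print(manip.get_state()["clock"],manip.tips_ahead)
E
```

```text
scene block [159. 123. 236. 192.] 0.92
scene block [319. 219. 367. 274.] 0.78
scene block [187. 197. 227. 227.] 0.76
scene block [469. 198. 570. 238.] 0.53
scene plate [259. 191. 460. 361.] 0.67
scene fence [295. 290. 443. 332.] 0.9
scene block_fl [155. 125. 238. 193.] 0.9
scene block_fl [318. 217. 367. 277.] 0.77
scene block_fl [ 66. 231. 150. 329.] 0.68
scene block_fl [189. 202. 229. 228.] 0.63
scene [ 1.17593505 -0.04878985  0.8843247 ] 504.4406982348654
side block [280. 235. 343. 282.] 0.98
side block [355. 184. 378. 211.] 0.93
side block [397. 163. 446. 214.] 0.66
side plate [199. 222. 383. 334.] 0.89
side fence [227. 223. 246. 318.] 0.58
side block_fl [352. 182. 379. 205.] 0.88
side block_fl [396. 169. 446. 214.] 0.65
side block_fl [280. 239. 343. 285.] 0.58
side [0.33766037 0.81730831 0.68420686] 458.61854417651006
0.5 0.025
```

View pics/scene0.png

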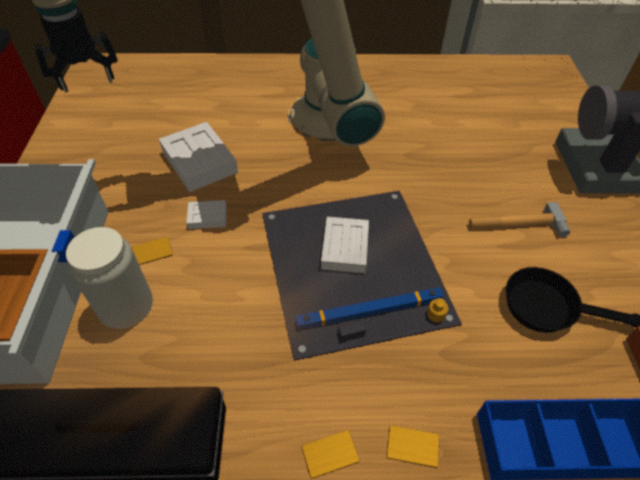

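View pics/side0.png

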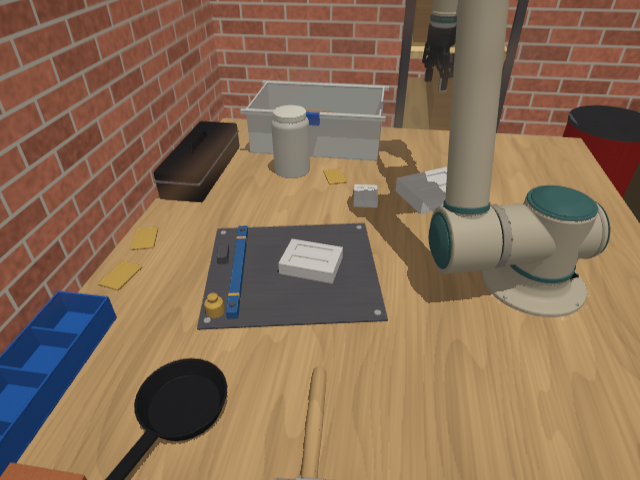

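The block on the plate is at scene (345,245). The look-alikes are the large one at (198,157) and the small one at (207,213), both off the plate. I'll choose the one on the plate and check it by size and in a close crop.

```bash
cat >> h.py <<'E'
from scipy.optimize import minimize
def box(x,y,th,lx,ly,z0,z1):
    c,s=np.cos(th),np.sin(th)
    return np.array([[x+c*a-s*b,y+s*a+c*b,z] for z in(z0,z1) for a,b in((lx,ly),(-lx,ly),(-lx,-ly),(lx,-ly))])
def hullmask(P,n,c,S=4):
    h=cv2.convexHull((proj(P,n,c)*16*1).astype(np.float32)); m=np.zeros((480,640),np.uint8)
    cv2.fillConvexPoly(m,np.round(h).astype(np.int32),255,cv2.LINE_AA,4); return m/255.
def fit(masks,x0,lx,ly,z0,z1):
    cs={n:cam(n) for n in masks}
    def f(p):
        e=0
        for n,m in masks.items():
            q=hullmask(box(p[0],p[1],p[2],lx,ly,z0,z1),n,cs[n]); e+=1-(np.minimum(q,m).sum()/np.maximum(q,m).sum())
        return e/len(masks)
    x0=np.array(x0); sim=np.vstack([x0,x0+[.01,0,0],x0+[0,.01,0],x0+[0,0,.12]])
    r=minimize(f,x0,method="Nelder-Mead",options=dict(initial_simplex=sim,xatol=1e-5,fatol=1e-5,maxiter=200))
    return r.x,r.fun
def getmask(t,n,near):
    ds=[d for d in manip.masks_of(t,n) if d["pixels"][int(near[1]),int(near[0])]]
    if not ds: return None
    return cv2.morphologyEx(ds[0]["pixels"].astype(np.uint8),cv2.MORPH_CLOSE,np.ones((3,3)))*1.0
E
python3 - <<'E'
from h import *
im={n:manip.get_image(n) for n in("scene","side")}
mb={"scene":getmask("block","scene",(345,245)),"side":getmask("block","side",(311,262))}
mp={"scene":getmask("plate","scene",(290,250)),"side":getmask("plate","side",(360,290))}
mf={"scene":getmask("fence","scene",(370,308)),"side":getmask("fence","side",(238,275))}
np.savez("m0.npz",**{k+n:v for k,d in(("b",mb),("p",mp),("f",mf)) for n,v in d.items() if v is not None})
for n in im:
    for nm,m in(("plate",mp),("block",mb),("fence",mf)):
        if m[n] is None: print(n,nm,"none"); continue
        z={"plate":.006,"block":.036,"fence":.026}[nm]
        c=cv2.findContours(m[n].astype(np.uint8),0,2)[0]; c=max(c,key=cv2.contourArea)[:,0]
        print(n,nm,cv2.minAreaRect((unproj(c,z,n)[:,:2]*1000).astype(np.float32)))
full={n:None for n in mp}
for n in mp: # plate hull filled
    m=((mp[n]>0)).astype(np.uint8); c=max(cv2.findContours(m,0,2)[0],key=cv2.contourArea); q=np.zeros((480,640),np.uint8); cv2.fillConvexPoly(q,cv2.convexHull(c),1); full[n]=q*1.
x0=unproj([[360,275]],.006,"scene")[0]
best=min((fit(full,[x0[0],x0[1],t],.19,.17,0,.006) for t in(-.3,-.15,0,.15,.3)),key=lambda r:r[1]); print("plate",best)
for n in full: print(n,fit({n:full[n]},best[0],.19,.17,0,.006))
b0=unproj([[345,245]],.036,"scene")[0]
bb=[fit(mb,[b0[0],b0[1],t],.047,.062,.006,.036) for t in np.arange(-1.5,1.6,.5)]
for r in sorted(bb,key=lambda r:r[1])[:3]: print("block",r)
bx=min(bb,key=lambda r:r[1])[0]
for n in mb: print(n,fit({n:mb[n]},bx,.047,.062,.006,.036))
px,py,pt=best[0]
out=[]
for n in im:
    v=cv2.resize(im[n][:,:,::-1],None,fx=4,fy=4,interpolation=cv2.INTER_CUBIC)
    def dr(P,col): 
        q=proj(P,n); cv2.polylines(v,[np.round(q*4+1.5).astype(int)],True,col,1,cv2.LINE_AA)
    dr(box(px,py,pt,.19,.17,0,.006)[4:],(0,255,0)); dr(box(*bx,.047,.062,.006,.036)[4:],(0,0,255)); dr(box(*bx,.047,.062,.006,.036)[:4],(255,0,255))
    c,s=np.cos(pt),np.sin(pt); dr(box(px+c*.121,py+s*.121,pt,.011,.15,.006,.026)[4:],(255,255,0))
    x,y=(250,180) if n=="scene" else (190,210)
    out.append(cv2.resize(v[4*y:4*y+4*185,4*x:4*x+4*215],(640,550))[:,:])
cv2.imwrite("pics/fit0.png",cv2.resize(np.vstack(out),(640,1100))[:550]); cv2.imwrite("pics/fit0b.png",out[1])
E
```

```text
scene plate ((535.4736328125, 41.23915100097656), (381.93817138671875, 340.6739501953125), 12.282598495483398)
scene block ((503.5883483886719, 22.611690521240234), (93.6440200805664, 147.7942352294922), 83.14739227294922)
scene fence ((657.4205322265625, 67.41253662109375), (35.874359130859375, 300.71142578125), 11.73702335357666)
side plate ((527.7964477539062, 40.237060546875), (379.6513977050781, 351.2580871582031), 12.235815048217773)
side block ((482.37701416015625, 40.569679260253906), (126.68370819091797, 131.90838623046875), 83.53130340576172)
side fence ((640.9490356445312, 76.38729095458984), (25.865638732910156, 316.50927734375), 12.523310661315918)
plate (array([0.5300844 , 0.03994023, 0.21733483]), np.float64(0.022856967210507007))
scene (array([0.53288934, 0.04047669, 0.21414907]), np.float64(0.014725539215572514))
side (array([0.52789132, 0.03928975, 0.21301846]), np.float64(0.01564762351858273))
block (array([0.48804207, 0.02417343, 1.44453862]), np.float64(0.09185726171448483))
block (array([ 0.48794703,  0.02406663, -1.69465474]), np.float64(0.09200105708641287))
block (array([0.48810318, 0.02455168, 1.43915492]), np.float64(0.09201534202344303))
scene (array([0.4926826 , 0.02437914, 1.43673948]), np.float64(0.06790609157350991))
side (array([0.4838051 , 0.02377784, 1.49659264]), np.float64(0.07866381034498071))
```

View pics/fit0.png

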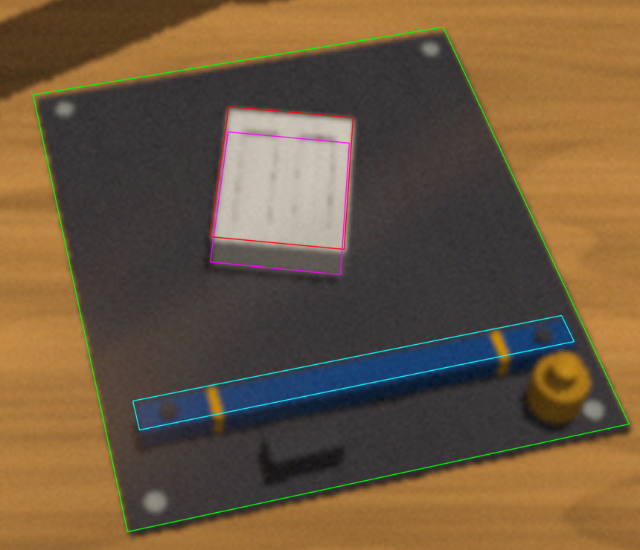

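The choice is confirmed: the on-plate block fits 94 x 124 and sits well clear of the fence. In scene, the block is about 70° from square and about 105 mm short of the fence. Next I check the arm state and plan the hover.

```bash
cat >> h.py <<'E'
from scipy.spatial.transform import Rotation as Rn
PL=np.array([0.5315,0.0403,0.215])
def pw(x,y): c,s=np.cos(PL[2]),np.sin(PL[2]); return np.array([PL[0]+c*x-s*y,PL[1]+s*x+c*y])
def wp(X): c,s=np.cos(PL[2]),np.sin(PL[2]); d=np.asarray(X)[:2]-PL[:2]; return np.array([c*d[0]+s*d[1],-s*d[0]+c*d[1]])
def rot(): 
    s=manip.get_state(); q=s["ee_rot"]; return Rn.from_quat([q[1],q[2],q[3],q[0]]),np.array(s["position"]),s
def delta(x,y,z,yaw):  # target tcp plate x,y (m), world z; yaw of tool x relative plate x (deg)
    R,p,s=rot(); a=PL[2]+np.radians(yaw); X=np.array([np.cos(a),np.sin(a),0]); Z=np.array([0,0,-1.]); T=Rn.from_matrix(np.c_[X,np.cross(Z,X),Z])
    d=R.inv().apply(np.r_[pw(x,y),z]-p); rv=np.degrees((R.inv()*T).as_rotvec()); return d,rv
E
python3 - <<'E'
from h import *
R,p,s=rot(); X=R.apply([1,0,0]); print(p,"toolx",np.round(X,3),"yaw",np.degrees(np.arctan2(X[1],X[0])),s["clock"],s["contact_force"],s["width"])
print(R.as_matrix().round(3))
for yaw in(90,-90): 
    d,rv=delta(-.1,0,.28,yaw); print(yaw,d.round(4),rv.round(1))
E
```

```text
[ 0.22486843 -0.5292096   0.228633  ] toolx [ 0.391 -0.92   0.   ] yaw -66.98154599999677 0.9 [-0.79664845  0.28641379 -0.55320871] 0.0855990980585288
[[ 0.391 -0.92   0.   ]
 [-0.92  -0.391 -0.   ]
 [ 0.    -0.    -1.   ]]
90 [-0.4228 -0.4067 -0.0514] [   0.    -0.  -169.3]
-90 [-0.4228 -0.4067 -0.0514] [-0.  -0.  10.7]
```

Call:
send_rows:
  plan:
    - {"linear": [0,0,-0.01],"delta_rot": [0,0,5.35],"fingers": 0}
    - {"linear": [0,0,-0.01],"delta_rot": [0,0,5.35],"fingers": 0}
    - {"linear": [-0.033,-0.0214,-0.003],"delta_rot": [0,0,0],"fingers": 0}
    - {"linear": [-0.033,-0.0214,-0.003],"delta_rot": [0,0,0],"fingers": 0}
    - {"linear": [-0.033,-0.0214,-0.003],"delta_rot": [0,0,0],"fingers": 0}
    - {"linear": [-0.033,-0.0214,-0.003],"delta_rot": [0,0,0],"fingers": 0}
    - {"linear": [-0.033,-0.0214,-0.003],"delta_rot": [0,0,0],"fingers": 0}
    - {"linear": [-0.033,-0.0214,-0.003],"delta_rot": [0,0,0],"fingers": 0}
    - {"linear": [-0.033,-0.0214,-0.003],"delta_rot": [0,0,0],"fingers": 0}
    - {"linear": [-0.033,-0.0214,-0.003],"delta_rot": [0,0,0],"fingers": 0}
    - {"linear": [-0.033,-0.0214,-0.003],"delta_rot": [0,0,0],"fingers": 0}
    - {"linear": [-0.033,-0.0214,-0.003],"delta_rot": [0,0,0],"fingers": 0}

```text
clock: 1.9
position: [0.3704, -0.1569, 0.2781]
ee_rot: [0.001, 0.771, -0.637, 0.003]
contact_force: [1.2, -0.7, -0.9]
width: -0.0001
```

Call:
send_rows:
  plan:
    - {"linear": [-0.033,-0.0214,-0.003],"delta_rot": [0,0,0],"fingers": 0}
    - {"linear": [-0.033,-0.0214,-0.003],"delta_rot": [0,0,0],"fingers": 0}
    - {"linear": [-0.033,-0.0214,-0.003],"delta_rot": [0,0,0],"fingers": 0}
    - {"linear": [-0.033,-0.0214,-0.003],"delta_rot": [0,0,0],"fingers": 0}
    - {"linear": [0,0,0],"delta_rot": [0,0,0],"fingers": 0}

```text
clock: 2.32
position: [0.4326, 0.0033, 0.2925]
ee_rot: [-0.003, 0.773, -0.634, 0.005]
contact_force: [0.3, -1.0, 0.1]
width: -0.0
```

```bash
python3 - <<'E'
from h import *
R,p,s=rot(); print(p,wp(p),s["clock"],s["contact_force"],s["width"],manip.tips_ahead,R.as_matrix().round(3).tolist())
c=cam("wrist"); print(-cv2.Rodrigues(c[1])[0].T@c[2],c[0][0,0])
im=grab("wrist","pics/w0.png"); m=getmask("block","wrist",(320,240))
for d in manip.find_in("block","wrist"): print(d)
for t in("fence","plate"):
    for d in manip.find_in(t,"wrist")[:1]: print(t,d)
E
```

```text
[0.43263652 0.00332885 0.29254504] [-0.10447499 -0.01502767] 2.3167 [ 0.28553647 -1.03617163  0.14426445] -1.4014457055873131e-05 0.025 [[0.195, -0.981, 0.011], [-0.981, -0.195, -0.002], [0.004, -0.011, -1.0]]
[0.50439787 0.01775054 0.43860249] 343.359162386707
{'extent': [484.1, 244.0, 567.6, 301.2], 'p': 0.84}
{'extent': [449.9, 332.3, 571.3, 419.1], 'p': 0.73}
{'extent': [255.7, 81.8, 369.0, 215.7], 'p': 0.63}
fence {'extent': [154.6, 0.0, 440.3, 8.9], 'p': 0.81}
plate {'extent': [144.4, 0.0, 453.2, 269.7], 'p': 0.86}
```

View pics/w0.png

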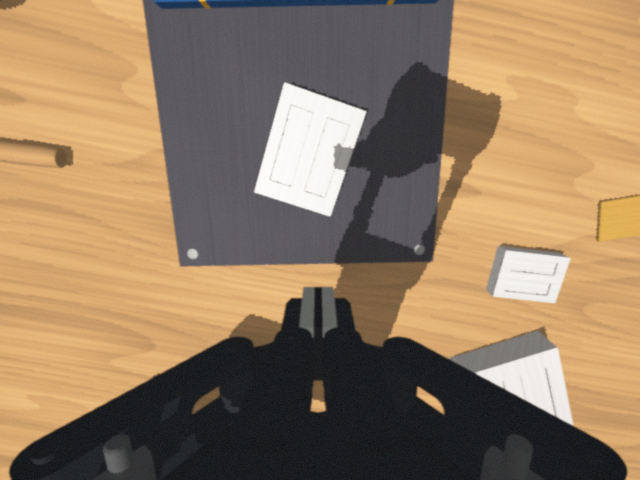

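The wrist picture shows the block's top with corners at (287,83), (367,107), (331,216) and (254,192). The fence's lower edge is at row 8 and the shut fingertips are near (318,290). I'll measure in this frame.

```bash
cat >> h.py <<'E'
def wblock(im=None,c=None,z=.036,thr=190):
    """block pose from the wrist camera: white top face"""
    if im is None: c=cam("wrist"); im=manip.get_image("wrist")
    m=(im.min(2)>thr).astype(np.uint8); m=cv2.morphologyEx(m,cv2.MORPH_OPEN,np.ones((3,3)))
    n,l,st,_=cv2.connectedComponentsWithStats(m); best=None
    for i in range(1,n):
        if st[i,4]<1500: continue
        ct=max(cv2.findContours((l==i).astype(np.uint8),0,2)[0],key=cv2.contourArea)[:,0]
        W=unproj(cv2.convexHull(ct)[:,0],z,"wrist",c)[:,:2]; r=cv2.minAreaRect((W*1000).astype(np.float32))
        cc=wp(np.array(r[0])/1000); 
        if abs(cc[0])>.19 or abs(cc[1])>.17: continue
        B=cv2.boxPoints(r)/1000; e=B[1]-B[0]; f=B[2]-B[1]; L=e if np.hypot(*e)>np.hypot(*f) else f
        th=np.degrees(np.arctan2(L[1],L[0]))-90-np.degrees(PL[2]); th=(th+90)%180-90
        return cc,th,sorted(r[1]),np.array([wp(b) for b in B])
E
python3 - <<'E'
from h import *
c=cam("wrist"); im=cv2.imread("pics/w0.png")[:,:,::-1]
# plate bottom edge & sides: dark gray vs wood, via saturation
hsv=cv2.cvtColor(np.ascontiguousarray(im),cv2.COLOR_RGB2HSV); 
L=unproj([[148.5,30],[181,266],[434,262],[453,10],[192,254],[419,250]],.006,"wrist",c); print("plate pts world",L[:,:2].round(4).tolist(),"plate",[wp(q).round(4).tolist() for q in L])
F=unproj([[205,3],[391,2]],.026,"wrist",c); print("fence marks",[wp(q).round(4) for q in F])
print("fence foot",[wp(q).round(4) for q in unproj([[160,9],[440,4]],.026,"wrist",c)],[wp(q).round(4) for q in unproj([[160,9],[440,4]],.006,"wrist",c)])
for z in(.036,): print(wblock(im,c,z))
R,p,s=rot(); tip=p+R.apply([0,0,.025]); print("tip px",proj([p,tip,p+R.apply([.0145,0,.025]),p+R.apply([0,.011,.025])],"wrist",c).round(1).tolist())
E
```

```text
plate pts world [[0.5802, 0.2113], [0.3077, 0.1556], [0.3752, -0.1762], [0.6621, -0.114], [0.3273, 0.1426], [0.3879, -0.1518]] plate [[0.0841, 0.1567], [-0.194, 0.1604], [-0.1989, -0.1781], [0.0947, -0.1786], [-0.1776, 0.1435], [-0.1813, -0.157]]
fence marks [array([0.1016, 0.086 ]), array([ 0.0976, -0.1064])]
fence foot [array([0.0974, 0.1332]), array([ 0.0945, -0.1574])] [array([0.1038, 0.1408]), array([ 0.1008, -0.1639])]
(array([-0.05090127, -0.01503655]), np.float64(70.35168786123029), [93.96521759033203, 123.74413299560547], array([[-0.12496851, -0.03847934],
       [-0.00842945, -0.08008779],
       [ 0.02316595,  0.00840624],
       [-0.09337308,  0.05001468]]))
tip px [[316.8, 302.4], [316.9, 280.8], [343.8, 280.8], [316.9, 299.3]]
```

```bash
python3 - <<'E'
from h import *
for i in range(3):
    R,p,s=rot(); c=cam("wrist"); im=manip.get_image("wrist"); c2=cam("wrist")
    print(s["clock"],p.round(4),np.round(s["qd"],3),R.as_matrix()[:,2].round(4),(c2[2]-c[2]).round(4),wblock(im,c)[:3])
cv2.imwrite("pics/w1.png",im[:,:,::-1])
g=cv2.cvtColor(np.ascontiguousarray(im),cv2.COLOR_RGB2HSV)
m=(g[:,:,1]<80).astype(np.uint8)
for r in(60,140,): x=np.where(m[r])[0]; print(r,x[x>120].min(),[int(v) for v in x[(x>400)&(x<470)]][-3:])
d=np.array([m[180:300,k].cumprod().sum()+180 for k in range(190,335,20)]); print(d)
print((g[0:20,300]).tolist())
cv2.imwrite("pics/w1b.png",im[:,:,::-1])
E
```

```text
2.5667 [ 0.43   -0.0043  0.2916] [-0.021 -0.003  0.001  0.006 -0.003  0.002] [ 0.0069 -0.0072 -1.    ] [ 0.0002  0.0001 -0.    ] (array([-0.0454933 , -0.00639934]), np.float64(70.93531365468732), [94.26641082763672, 124.25900268554688])
2.6167 [ 0.43   -0.0046  0.2916] [-0.01  -0.001 -0.     0.003 -0.001  0.002] [ 0.007  -0.0071 -0.9999] [0.0001 0.0001 0.    ] (array([-0.04548673, -0.00639927]), np.float64(70.87927575185529), [94.21336364746094, 124.2833480834961])
2.6667 [ 0.4301 -0.0047  0.2916] [-0.005 -0.    -0.003  0.002  0.001  0.002] [ 0.007  -0.0069 -1.    ] [0.0001 0.0001 0.    ] (array([-0.04541745, -0.00639261]), np.float64(70.94056267812482), [94.19636535644531, 124.10869598388672])
60 141 [437, 438, 439]
140 154 [432, 433, 434]
[264 263 262 262 261 261 260 259]
[[126, 13, 96], [110, 8, 90], [115, 16, 94], [138, 14, 93], [135, 11, 96], [120, 11, 94], [150, 14, 91], [128, 11, 94], [135, 11, 94], [135, 11, 94], [135, 16, 94], [144, 14, 93], [150, 8, 92], [125, 16, 94], [129, 19, 95], [120, 11, 94], [126, 14, 93], [120, 8, 94], [120, 11, 94], [130, 8, 90]]
```

```bash
python3 - <<'E'
from h import *
c=cam("wrist")
for nm,pts in(("left",[[141,60],[154,140]]),("right",[[439.5,60],[434.5,140]]),("bottom",[[190,264],[330,259]])):
    print(nm,[wp(q).round(4).tolist() for q in unproj(pts,.006,"wrist",c)])
E
```

```text
left [[0.0551, 0.1698], [-0.0317, 0.1696]]
right [[0.0456, -0.1679], [-0.0416, -0.1682]]
bottom [[-0.1912, 0.148], [-0.1902, -0.0389]]
```

Settled readings agree: the plate is within 1 mm of my fit. The block is at plate (-45,-6.5) mm and turned +71°, so it needs a clockwise turn of 71°. Push A goes to the fence-end corner on its +y side.

```bash
python3 - <<'E'
from h import *
R,p,s=rot(); print(wp(p),p[2])
for a in((.035,.048,.08,-90),(.035,.048,.041,-90)):
    d,rv=delta(*a); print(d.round(4),rv.round(2))
E
```

```text
[-0.10859957 -0.02227561] 0.29166154432194097
[-0.0762 -0.1402  0.2119] [-0.33 -0.47 -1.7 ]
[-0.0765 -0.14    0.2509] [-0.33 -0.47 -1.7 ]
```

Call:
send_rows:
  plan:
    - {"linear": [-0.011,-0.02,0.026],"delta_rot": [-0.33,-0.47,-1.7],"fingers": 0}
    - {"linear": [-0.011,-0.02,0.03],"delta_rot": [0,0,0],"fingers": 0}
    - {"linear": [-0.011,-0.02,0.03],"delta_rot": [0,0,0],"fingers": 0}
    - {"linear": [-0.011,-0.02,0.03],"delta_rot": [0,0,0],"fingers": 0}
    - {"linear": [-0.011,-0.02,0.03],"delta_rot": [0,0,0],"fingers": 0}
    - {"linear": [-0.011,-0.02,0.03],"delta_rot": [0,0,0],"fingers": 0}
    - {"linear": [-0.011,-0.02,0.03],"delta_rot": [0,0,0],"fingers": 0}
    - {"linear": [0,0,0],"delta_rot": [0,0,0],"fingers": 0}
    - {"linear": [0,0,0],"delta_rot": [0,0,0],"fingers": 0}

```text
clock: 3.47
position: [0.562, 0.0877, 0.0807]
ee_rot: [-0.001, 0.771, -0.637, 0.006]
contact_force: [0.4, 0.7, 0.2]
width: -0.0
```

```bash
python3 - <<'E'
from h import *
R,p,s=rot(); print(wp(p),p[2],s["qd"],s["clock"])
for a in((.035,.048,.041,-90),):
    d,rv=delta(*a); print(d.round(4),rv.round(2))
E
```

```text
[0.03993267 0.03980121] 0.0806610931170946 [-0.00936697  0.07358595  0.01182433  0.01236196 -0.03693459  0.00466427] 3.4667
[-0.0084  0.0055  0.0396] [-0.53 -0.42 -1.4 ]
```

Call:
send_rows:
  plan:
    - {"linear": [-0.0084,0.0055,0.015],"delta_rot": [-0.5,-0.4,-1.4],"fingers": 0}
    - {"linear": [0,0,0.014],"delta_rot": [0,0,0],"fingers": 0}
    - {"linear": [0,0,0.01],"delta_rot": [0,0,0],"fingers": 0}
    - {"linear": [0,0,0],"delta_rot": [0,0,0],"fingers": 0}
    - {"linear": [0,0,0],"delta_rot": [0,0,0],"fingers": 0}

```text
clock: 3.88
position: [0.5563, 0.089, 0.0443]
ee_rot: [-0.001, 0.777, -0.63, 0.002]
contact_force: [0.1, 0.6, 0.8]
width: 0.0002
```

```bash
python3 - <<'E'
from h import *
R,p,s=rot(); print(wp(p),p[2],s["contact_force"],s["clock"],delta(.035,.048,.041,-90))
im=grab("side","pics/s1.png"); cv2.imwrite("pics/s1c.png",cv2.resize(im[190:340,180:400,::-1],None,fx=3.4,fy=3.4,interpolation=cv2.INTER_CUBIC))
E
```

```text
[0.03464636 0.04225797] 0.04427167914785377 [0.11800342 0.57691965 0.76509544] 3.8833 (array([-0.00575058, -0.00030132,  0.00326189]), array([-0.24667382, -0.11163305, -0.38150102]))
```

View pics/s1c.png

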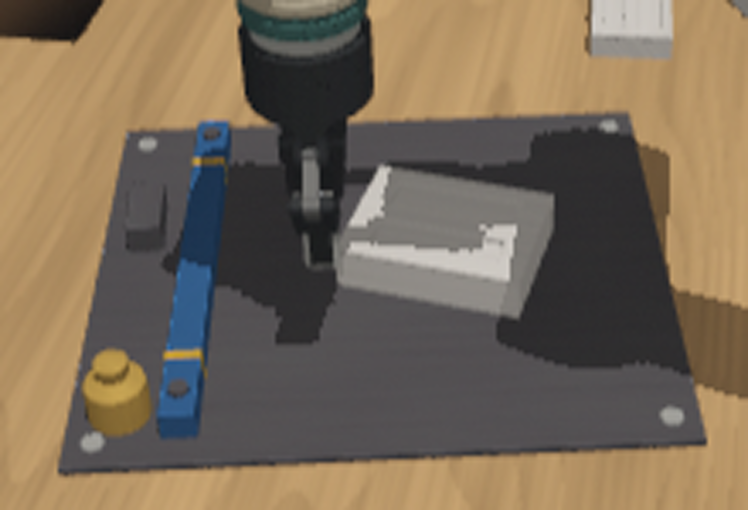

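The side view shows the shut fingertips low on the plate at the fence-end corner of the block, crop (318,255), not touching. Now push A.

Call:
send_rows:
  plan:
    - {"linear": [0.004,0.006,0.003],"delta_rot": [0,0,0],"fingers": 0}
    - {"linear": [0.0076,0.0026,0],"delta_rot": [0,0,0],"fingers": 0}
    - {"linear": [0.0076,0.0026,0],"delta_rot": [0,0,0],"fingers": 0}
    - {"linear": [0.0076,0.0026,0],"delta_rot": [0,0,0],"fingers": 0}
    - {"linear": [0.007,0.0035,0],"delta_rot": [0,0,0],"fingers": 0}
    - {"linear": [0.007,0.0035,0],"delta_rot": [0,0,0],"fingers": 0}
    - {"linear": [0.0033,0.0022,0],"delta_rot": [0,0,0],"fingers": 0}
    - {"linear": [0,0,0],"delta_rot": [0,0,0],"fingers": 0}

```text
clock: 4.6
position: [0.5435, 0.0341, 0.0457]
ee_rot: [-0.003, 0.776, -0.63, 0.005]
contact_force: [-0.5, -0.4, 0.9]
width: 0.0001
```

```bash
cat >> h.py <<'E'
def sblock(g,names=("side",)):
    """block fit from fixed cameras' masks, in plate frame (mm,deg)"""
    b=pw(*g[:2]); ms={}
    for n in names:
        manip.get_image(n); m=getmask("block",n,proj([[*b,.036]],n)[0])
        if m is not None: ms[n]=m
    r=[]
    for n in ms:
        f=fit({n:ms[n]},[*b,PL[2]+np.radians(g[2])],.047,.062,.006,.036); r.append((n,(wp(f[0])*1000).round(1),round(np.degrees(f[0][2]-PL[2]),1),round(f[1],3)))
    return r
E
python3 - <<'E'
from h import *
R,p,s=rot(); print(wp(p),p[2],s["contact_force"],s["clock"],delta(.035,.048,.041,-90)[1])
print(sblock((-.05,-.02,50),("scene","side")))
E
```

```text
[ 0.01043777 -0.00862801] 0.04566315363073117 [-0.45705131 -0.38031698  0.91211564] 4.6 [-0.67231784 -0.26702903 -0.47095157]
[('side', array([-47.9,  -6.3]), np.float64(72.0), np.float64(0.092))]
```

```bash
python3 - <<'E'
from h import *
im=manip.get_image("scene"); im2=manip.get_image("side")
a=cv2.resize(im[170:370,250:470,::-1],(400,364),interpolation=cv2.INTER_CUBIC); b=cv2.resize(im2[190:340,180:400,::-1],(400,273),interpolation=cv2.INTER_CUBIC)
b=cv2.copyMakeBorder(b,0,91,0,0,0); cv2.imwrite("pics/both1.png",np.hstack([a,b]))
E
```

```text
(no output)
```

View pics/both1.png

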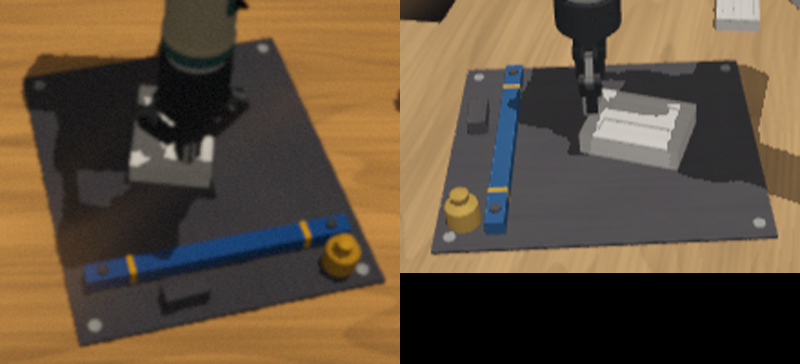

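The push missed. In both views the fingers are above the block's top and it hasn't moved, so the tips aren't as far ahead as I assumed. I'll measure tip height from both cameras.

```bash
python3 - <<'E'
from h import *
R,p,s=rot(); print(p,s["contact_force"],s["clock"],manip.tips_ahead)
for n in("scene","side"):
    print(n,[(a,proj([p+R.apply([0,0,a])],n).round(1).tolist()[0]) for a in(0,.01,.025)])
im=manip.get_image("side"); cv2.imwrite("pics/z1.png",cv2.resize(im[225:275,260:330,::-1],None,fx=8,fy=8,interpolation=cv2.INTER_CUBIC))
E
```

```text
[0.54405822 0.03562623 0.04554645] [-0.0695028  -0.40660526 -0.13027161] 4.9 0.025
scene [(0, [351.9, 256.4]), (0.01, [351.6, 259.3]), (0.025, [351.2, 263.6])]
side [(0, [284.2, 251.6]), (0.01, [284.3, 255.1]), (0.025, [284.6, 260.2])]
```

View pics/z1.png

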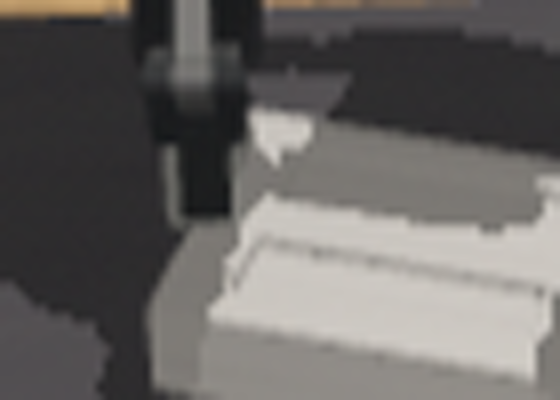

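Both views put the visible tip only about 3 mm ahead of the reported TCP, so it's passing above the 36 mm top. I'll go back beside the corner and lower in safe steps, watching the force, with a clear view of the tip.

Call:
send_rows:
  plan:
    - {"linear": [-0.02,-0.006,-0.01],"delta_rot": [0,0,0],"fingers": 0}
    - {"linear": [-0.025,-0.007,-0.002],"delta_rot": [0,0,0],"fingers": 0}
    - {"linear": [-0.016,-0.006,0],"delta_rot": [0,0,0],"fingers": 0}
    - {"linear": [0,0,0.01],"delta_rot": [0,0,0],"fingers": 0}
    - {"linear": [0,0,0.01],"delta_rot": [0,0,0],"fingers": 0}
    - {"linear": [0,0,0.005],"delta_rot": [0,0,0],"fingers": 0}
    - {"linear": [0,0,0],"delta_rot": [0,0,0],"fingers": 0}
    - {"linear": [0,0,0],"delta_rot": [0,0,0],"fingers": 0}

```text
clock: 5.62
position: [0.5496, 0.1012, 0.0292]
ee_rot: [-0.002, 0.777, -0.629, 0.005]
contact_force: [0.1, -0.6, 0.2]
width: -0.0002
```

```bash
python3 - <<'E'
from h import *
im=manip.get_image("side");R,p,s=rot(); print(p,wp(p),s["contact_force"],s["clock"])
v=cv2.resize(im[225:275,250:320,::-1],None,fx=8,fy=8,interpolation=cv2.INTER_CUBIC)
im2=manip.get_image("scene"); o=(325,240); v2=cv2.resize(im2[o[1]:o[1]+50,o[0]:o[0]+50,::-1],None,fx=8,fy=8,interpolation=cv2.INTER_CUBIC)
v=np.hstack([v[:,:390],v2])
for a,col in((0,(0,0,255)),(.01,(0,255,0)),(.025,(255,0,0))):
    q=(proj([p+R.apply([0,0,a])],"side")[0]-[250,225])*8; 
    if q[0]<390: cv2.circle(v,tuple(q.astype(int).tolist()),3,col,-1)
    q=(proj([p+R.apply([0,0,a])],"scene")[0]-o)*8+[390,0]; cv2.circle(v,tuple(q.astype(int).tolist()),3,col,-1)
cv2.imwrite("pics/z2.png",v)
E
```

```text
[0.54938887 0.10101436 0.02915643] [0.03043026 0.05549995] [ 0.18613795 -0.36865102 -0.80428248] 5.6667
```

View pics/z2.png

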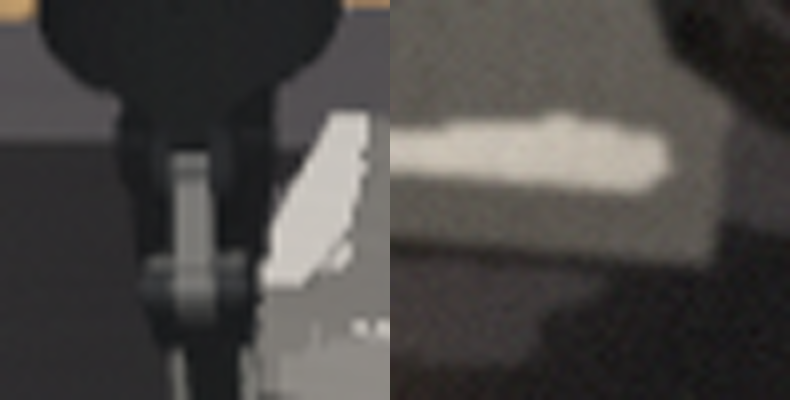

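```bash
python3 - <<'E'
from h import *
R,p,s=rot()
print([(a,proj([p+R.apply([0,0,a])],"side").round(1).tolist()[0]) for a in(-.01,0,.01,.025)])
im=manip.get_image("side"); g=im.max(2).astype(int)
for r in range(262,292,2): print(r,g[r,262:290:2])
E
```

```text
[(-0.01, [275.2, 272.4]), (0, [275.4, 275.9]), (0.01, [275.7, 279.3]), (0.025, [276.0, 284.4])]
262 [ 46  45  46  42  43  77  76  65  38  34  81 123 123 124]
264 [ 46  46  45  34  30  47  50  46  29  30 116 125 124 123]
266 [ 47  46  46  42  30  30  32  31  31  29 111 126 126 136]
268 [ 45  44  45  45  34  80  29  29  35  66 126 127 126 142]
270 [ 45  45  45  45  47 102  30  32  31 103 116 125 141 142]
272 [ 45  45  45  45  47 103  29  30  31  94 112 128 142 142]
274 [ 46  45  46  46  46 102  31  31  30 100  83 119 128 141]
276 [ 46  46  46  47  46 102  31  40  41 100  56  71  84  84]
278 [45 47 47 46 46 53 61 62 61 67 48 84 85 85]
280 [46 46 46 46 47 47 47 48 48 48 85 85 85 85]
282 [47 45 46 47 46 46 46 46 46 48 84 85 86 85]
284 [46 45 45 46 47 45 47 47 47 73 85 85 84 85]
286 [84 46 46 47 46 46 47 47 48 84 84 85 84 84]
288 [85 71 47 47 47 47 48 47 71 84 84 83 84 84]
290 [84 83 46 46 46 47 46 46 85 84 85 84 85 84]
```

```bash
python3 - <<'E'
from h import *
R,p,s=rot(); print(s["clock"])
for h in(.0,.006,.0145):
    for a in (-.01,0,.01): print(h,a,proj([p+R.apply([-h,0,a])],"side").round(1).tolist()[0])
im=manip.get_image("scene"); g=im.max(2).astype(int)
print([(a,proj([p+R.apply([0,0,a])],"scene").round(1).tolist()[0]) for a in(-.01,0,.01,.025)])
q=proj([p],"scene")[0].astype(int)
for r in range(q[1]-16,q[1]+16,2): print(r,q[0]-14,g[r,q[0]-14:q[0]+16:2])
E
```

```text
5.7667
0.0 -0.01 [274.9, 272.3]
0.0 0 [275.2, 275.8]
0.0 0.01 [275.4, 279.2]
0.006 -0.01 [274.9, 274.1]
0.006 0 [275.1, 277.6]
0.006 0.01 [275.4, 281.1]
0.0145 -0.01 [274.8, 276.8]
0.0145 0 [275.0, 280.3]
0.0145 0.01 [275.3, 283.8]
[(-0.01, [383.3, 260.1]), (0, [382.8, 263.0]), (0.01, [382.3, 265.9]), (0.025, [381.5, 270.1])]
247 368 [32 31 28 32 31 29 34 28 31 28 30 24 27 23 26]
249 368 [25 32 31 28 35 29 30 32 28 25 25 27 23 19 21]
251 368 [36 33 32 29 32 33 31 28 25 24 22 21 28 24 37]
253 368 [55 36 23 32 28 30 27 27 24 25 24 19 24 41 57]
255 368 [68 53 37 32 33 27 27 21 27 28 48 32 35 57 55]
257 368 [59 63 59 54 54 29 22 30 51 46 58 38 47 58 59]
259 368 [64 65 60 62 57 29 20 37 61 43 62 27 48 58 57]
261 368 [63 59 64 63 63 39 19 43 63 41 58 30 53 59 61]
263 368 [59 58 62 60 59 49 25 50 61 45 63 46 56 62 62]
265 368 [60 63 60 63 62 59 51 58 60 51 63 62 59 60 60]
267 368 [59 58 58 60 61 57 58 62 57 57 60 61 59 60 59]
269 368 [34 35 38 46 43 42 35 52 50 47 46 50 49 48 45]
271 368 [32 23 31 28 33 28 32 30 33 30 25 26 26 26 27]
273 368 [27 29 27 25 24 28 28 32 27 29 25 26 25 29 26]
275 368 [29 29 33 32 24 28 30 29 26 28 24 28 30 28 31]
277 368 [27 24 29 26 30 35 27 30 32 24 30 27 25 31 32]
```

Both views put the tip level with the reported TCP rather than 25 mm ahead, and there's no plate contact. I'll lower to about z = 0.018 in small steps.

Call:
send_rows:
  plan:
    - {"linear": [0,0,0.004],"delta_rot": [0,0,0],"fingers": 0}
    - {"linear": [0,0,0.004],"delta_rot": [0,0,0],"fingers": 0}
    - {"linear": [0,0,0.003],"delta_rot": [0,0,0],"fingers": 0}
    - {"linear": [0,0,0],"delta_rot": [0,0,0],"fingers": 0}

```text
clock: 6.15
position: [0.5515, 0.1004, 0.0193]
ee_rot: [-0.004, 0.777, -0.63, 0.007]
contact_force: [-0.4, 0.3, -0.4]
width: -0.0002
```

```bash
python3 - <<'E'
from h import *
im=manip.get_image("side"); R,p,s=rot(); print(s["clock"],p,wp(p),s["contact_force"],delta(.03,.05,.017,-90)[1])
g=im.max(2).astype(int)
for r in range(274,290,2): print(r,g[r,262:290:2])
E
```

```text
6.2 [0.55165626 0.10045515 0.01949732] [0.03252613 0.05446988] [ 0.42351272  0.06007425 -0.72292464] [-0.81675886 -0.32942166 -0.36991706]
274 [ 45  46  45  45  48  84  31  31  34 121  82 100 128 141]
276 [ 47  46  47  47  48  95  30  30  32 120  46  71  84  84]
278 [ 45  46  47  46  47 102  30  30  31 120  46  85  84  85]
280 [ 47  47  46  47  47  89  67  57  72 103  71  85  85  85]
282 [45 45 46 46 47 46 46 46 46 48 85 85 85 85]
284 [47 47 46 46 46 47 46 47 47 72 85 85 84 85]
286 [84 47 46 46 46 47 47 47 49 85 84 84 85 85]
288 [84 71 47 46 47 47 46 47 71 84 85 84 83 83]
```

Call:
send_rows:
  plan:
    - {"linear": [0.0085,0.002,0.002],"delta_rot": [-0.8,-0.3,-0.4],"fingers": 0}
    - {"linear": [0.0085,0.003,0],"delta_rot": [0,0,0],"fingers": 0}
    - {"linear": [0.0076,0.0026,0],"delta_rot": [0,0,0],"fingers": 0}
    - {"linear": [0.0076,0.0026,0],"delta_rot": [0,0,0],"fingers": 0}
    - {"linear": [0.0076,0.0026,0],"delta_rot": [0,0,0],"fingers": 0}
    - {"linear": [0.007,0.0035,0],"delta_rot": [0,0,0],"fingers": 0}
    - {"linear": [0.007,0.0035,0],"delta_rot": [0,0,0],"fingers": 0}
    - {"linear": [0.0033,0.0022,0],"delta_rot": [0,0,0],"fingers": 0}
    - {"linear": [0,0,0],"delta_rot": [0,0,0],"fingers": 0}

```text
clock: 6.95
position: [0.5463, 0.0369, 0.0187]
ee_rot: [-0.005, 0.778, -0.628, 0.004]
contact_force: [2.0, 1.8, -1.9]
width: -0.0
```

```bash
python3 - <<'E'
from h import *
R,p,s=rot(); print(wp(p),p[2],s["contact_force"],s["clock"],delta(.035,.048,.041,-90)[1])
print(sblock((-.052,-.018,52),("scene","side")))
E
```

```text
[ 0.01372508 -0.00650236] 0.018663733827087862 [ 1.95690307  1.81790352 -1.85815817] 6.95 [-0.70367933  0.04102868 -0.09757416]
[('side', array([-66.6, -24.3]), np.float64(47.5), np.float64(0.111))]
```

Call:
send_rows:
  plan:
    - {"linear": [-0.008,-0.008,0],"delta_rot": [-0.7,0,0],"fingers": 0}
    - {"linear": [-0.002,-0.002,-0.035],"delta_rot": [0,0,0],"fingers": 0}
    - {"linear": [0.01,0.036,-0.019],"delta_rot": [0,0,0],"fingers": 0}
    - {"linear": [0.01,0.036,-0.019],"delta_rot": [0,0,0],"fingers": 0}
    - {"linear": [0.01,0.036,-0.019],"delta_rot": [0,0,0],"fingers": 0}
    - {"linear": [0.01,0.036,-0.019],"delta_rot": [0,0,0],"fingers": 0}
    - {"linear": [0.01,0.032,-0.019],"delta_rot": [0,0,0],"fingers": 0}
    - {"linear": [0,0,0],"delta_rot": [0,0,0],"fingers": 0}
    - {"linear": [0,0,0],"delta_rot": [0,0,0],"fingers": 0}
    - {"linear": [0,0,0],"delta_rot": [0,0,0],"fingers": 0}

```text
clock: 7.98
position: [0.3828, -0.0365, 0.1504]
ee_rot: [0.009, 0.782, -0.623, -0.007]
contact_force: [0.1, 1.2, -1.0]
width: 0.0001
```

```bash
python3 - <<'E'
from h import *
R,p,s=rot(); print(wp(p),p[2],s["clock"],np.abs(s["qd"]).max(),delta(-.151,-.046,.018,-90))
for i in range(2): print(wblock())
cv2.imwrite("pics/w2.png",manip.get_image("wrist")[:,:,::-1])
print(sblock((-.062,-.022,48),("side","scene")))
E
```

```text
[-0.16164389 -0.04332405] 0.15044081820378027 7.9833 0.009010044582653465 (array([ 0.00271715, -0.01373317,  0.13215536]), array([ 1.34897438, -0.03249303,  0.54638934]))
(array([-0.06260982, -0.02329882]), np.float64(50.28943963124979), [93.82658386230469, 123.71347045898438], array([[-0.14016844, -0.01986751],
       [-0.04499793, -0.09890922],
       [ 0.01494883, -0.02673013],
       [-0.08022171,  0.05231158]]))
(array([-0.06257972, -0.02327856]), np.float64(50.30461449697245), [93.77223205566406, 123.76419830322266], array([[-0.14014139, -0.01983067],
       [-0.04491093, -0.09887958],
       [ 0.01498197, -0.02672645],
       [-0.08024852,  0.05232247]]))
[('side', array([-64.6, -24.4]), np.float64(51.4), np.float64(0.088)), ('scene', array([-59.9, -24.2]), np.float64(51.0), np.float64(0.048))]
```

Call:
send_rows:
  plan:
    - {"linear": [0.006,-0.0135,0.036],"delta_rot": [1.3,0,0.5],"fingers": 0}
    - {"linear": [0,0,0.036],"delta_rot": [0,0,0],"fingers": 0}
    - {"linear": [0,0,0.033],"delta_rot": [0,0,0],"fingers": 0}
    - {"linear": [0,0,0.02],"delta_rot": [0,0,0],"fingers": 0}
    - {"linear": [0,0,0.003],"delta_rot": [0,0,0],"fingers": 0}
    - {"linear": [0,0,0],"delta_rot": [0,0,0],"fingers": 0}

```text
clock: 8.83
position: [0.4041, -0.0395, 0.0174]
ee_rot: [-0.001, 0.78, -0.625, 0.003]
contact_force: [0.1, -0.4, 0.6]
width: -0.0
```

```bash
python3 - <<'E'
from h import *
R,p,s=rot(); print(wp(p),p[2],s["clock"],s["contact_force"],delta(-.151,-.05,.018,-90))
E
```

```text
[-0.1415139  -0.05077144] 0.017419250652234628 8.8333 [ 0.1092532  -0.37250955  0.5982365 ] (array([-0.00081643,  0.00947931, -0.00062813]), array([-0.27387499, -0.14848358,  0.28132985]))
```

Call:
send_rows:
  plan:
    - {"linear": [-0.008,0.002,0],"delta_rot": [-0.3,0,0.3],"fingers": 0}
    - {"linear": [-0.0062,-0.0051,0],"delta_rot": [0,0,0],"fingers": 0}
    - {"linear": [-0.0062,-0.0051,0],"delta_rot": [0,0,0],"fingers": 0}
    - {"linear": [-0.0054,-0.0059,0],"delta_rot": [0,0,0],"fingers": 0}
    - {"linear": [-0.0046,-0.0066,0],"delta_rot": [0,0,0],"fingers": 0}
    - {"linear": [-0.0035,-0.0061,0],"delta_rot": [0,0,0],"fingers": 0}
    - {"linear": [-0.002,-0.0035,0],"delta_rot": [0,0,0],"fingers": 0}
    - {"linear": [0,0,0],"delta_rot": [0,0,0],"fingers": 0}

```text
clock: 9.5
position: [0.4249, 0.0059, 0.0195]
ee_rot: [0.004, 0.78, -0.625, -0.002]
contact_force: [-2.9, -1.9, -1.2]
width: 0.0002
```

```bash
python3 - <<'E'
from h import *
R,p,s=rot(); print(wp(p),p[2],s["contact_force"],s["clock"],delta(.035,.048,.041,-90)[1])
print(sblock((-.046,-.01,25),("side","scene")))
E
```

```text
[-0.11145045 -0.01085312] 0.019478796064797507 [-2.86893663 -1.8741709  -1.15993636] 9.5 [ 0.52045981 -0.09589139  0.25317258]
[('side', array([-41. , -15.8]), np.float64(31.3), np.float64(0.062)), ('scene', array([-34.5, -16.3]), np.float64(33.2), np.float64(0.032))]
```

Call:
send_rows:
  plan:
    - {"linear": [0.005,0.012,0],"delta_rot": [0.5,0,0.2],"fingers": 0}
    - {"linear": [0,0.012,-0.035],"delta_rot": [0,0,0],"fingers": 0}
    - {"linear": [0,0.012,-0.038],"delta_rot": [0,0,0],"fingers": 0}
    - {"linear": [0,0,-0.038],"delta_rot": [0,0,0],"fingers": 0}
    - {"linear": [0,0,-0.02],"delta_rot": [0,0,0],"fingers": 0}
    - {"linear": [0,0,0],"delta_rot": [0,0,0],"fingers": 0}
    - {"linear": [0,0,0],"delta_rot": [0,0,0],"fingers": 0}
    - {"linear": [0,0,0],"delta_rot": [0,0,0],"fingers": 0}

```text
clock: 10.37
position: [0.4002, -0.0105, 0.1594]
ee_rot: [-0.008, 0.776, -0.63, 0.012]
contact_force: [-0.5, 1.2, 0.2]
width: 0.0001
```

```bash
cat >> h.py <<'E'
def rowsA(th,C,v,clear,fx=.011,fy=.0145,side=1):
    """finger-centre start for a push on the +u (side=1) or -u face at body y=v"""
    t=np.radians(th); u=np.array([np.cos(t),np.sin(t)]); w=np.array([-u[1],u[0]])
    return C+side*.047*u+v*w+np.array([fx*np.sign(u[0]),fy*np.sign(u[1])])*side+side*clear*u
E
python3 - <<'E'
from h import *
R,p,s=rot(); print(wp(p),p[2],s["clock"],np.abs(s["qd"]).max())
wblock(); C,th,sz,B=wblock(); print(C,th,sz)
st=rowsA(th,C,-.052,.012); print("start",st,delta(st[0],st[1],.15,-90),delta(st[0],st[1],.018,-90))
E
```

```text
[-0.13907575 -0.02166741] 0.1594442616349301 10.3667 0.01818236484051366
[-0.03807865 -0.01493171] 32.63929314687479 [93.93083190917969, 123.65986633300781]
start [ 0.05065035 -0.01239846] (array([-0.01032319, -0.19042414,  0.01277346]), array([-1.35535851, -0.44729507, -0.44421776])) (array([-0.01134146, -0.18729798,  0.14473251]), array([-1.35535851, -0.44729507, -0.44421776]))
```

Call:
send_rows:
  plan:
    - {"linear": [-0.002,-0.037,0.003],"delta_rot": [-1.4,-0.4,-0.4],"fingers": 0}
    - {"linear": [-0.002,-0.038,0.003],"delta_rot": [0,0,0],"fingers": 0}
    - {"linear": [-0.002,-0.038,0.003],"delta_rot": [0,0,0],"fingers": 0}
    - {"linear": [-0.002,-0.038,0.003],"delta_rot": [0,0,0],"fingers": 0}
    - {"linear": [-0.002,-0.034,0.003],"delta_rot": [0,0,0],"fingers": 0}
    - {"linear": [0,0,0.02],"delta_rot": [0,0,0],"fingers": 0}
    - {"linear": [0,0,0.036],"delta_rot": [0,0,0],"fingers": 0}
    - {"linear": [0,0,0.02],"delta_rot": [0,0,0],"fingers": 0}
    - {"linear": [0,0,0],"delta_rot": [0,0,0],"fingers": 0}

```text
clock: 11.22
position: [0.5782, 0.043, 0.0457]
ee_rot: [0.007, 0.778, -0.628, -0.01]
contact_force: [-1.0, -0.2, 0.0]
width: 0.0003
```

```bash
python3 - <<'E'
from h import *
R,p,s=rot(); print(wp(p),p[2],s["clock"],s["contact_force"],delta(.0507,-.0124,.018,-90))
E
```

```text
[ 0.04620387 -0.00728321] 0.045661087679728415 11.2167 [-0.95461483 -0.22273958  0.04318771] (array([ 0.0052878 , -0.00513807,  0.02751676]), array([ 1.31828785,  0.36884386, -0.07858572]))
```

Call:
send_rows:
  plan:
    - {"linear": [0.0053,-0.0051,0.013],"delta_rot": [1.3,0.3,0],"fingers": 0}
    - {"linear": [0,0,0.01],"delta_rot": [0,0,0],"fingers": 0}
    - {"linear": [0,0,0.004],"delta_rot": [0,0,0],"fingers": 0}
    - {"linear": [0,0,0],"delta_rot": [0,0,0],"fingers": 0}

```text
clock: 11.55
position: [0.581, 0.0394, 0.013]
ee_rot: [0.003, 0.778, -0.628, -0.005]
contact_force: [-0.3, -0.1, -0.9]
width: -0.0001
```

```bash
python3 - <<'E'
from h import *
R,p,s=rot(); print(wp(p),p[2],s["clock"],s["contact_force"],delta(.0507,-.0124,.018,-90))
E
```

```text
[ 0.04816781 -0.01139344] 0.01300446587145053 11.55 [-0.33602436 -0.12440069 -0.90124312] (array([ 0.0009813 , -0.00248295, -0.00502518]), array([ 0.57978101,  0.24649107, -0.08465177]))
```

Call:
send_rows:
  plan:
    - {"linear": [0.0049,0.0076,-0.004],"delta_rot": [0.6,0.2,0],"fingers": 0}
    - {"linear": [0.0043,0.0067,0],"delta_rot": [0,0,0],"fingers": 0}
    - {"linear": [0.0043,0.0067,0],"delta_rot": [0,0,0],"fingers": 0}
    - {"linear": [0.0034,0.0072,0],"delta_rot": [0,0,0],"fingers": 0}
    - {"linear": [0.0027,0.0075,0],"delta_rot": [0,0,0],"fingers": 0}
    - {"linear": [0.0018,0.0068,0],"delta_rot": [0,0,0],"fingers": 0}
    - {"linear": [0.0008,0.0039,0],"delta_rot": [0,0,0],"fingers": 0}
    - {"linear": [0,0,0],"delta_rot": [0,0,0],"fingers": 0}

```text
clock: 12.22
position: [0.5443, 0.0041, 0.0231]
ee_rot: [-0.007, 0.778, -0.628, 0.008]
contact_force: [2.6, 1.8, -2.0]
width: 0.0003
```

```bash
python3 - <<'E'
from h import *
R,p,s=rot(); print(wp(p),p[2],s["contact_force"],s["clock"])
print(sblock((-.056,-.022,12),("side","scene")))
E
```

```text
[ 0.0047462  -0.03807984] 0.02309573454853049 [ 2.63054101  1.76182253 -2.01238759] 12.2167
[('side', array([-65.4, -19.7]), np.float64(14.2), np.float64(0.066))]
```

Call:
send_rows:
  plan:
    - {"linear": [-0.003,-0.01,0],"delta_rot": [-0.8,-0.2,0],"fingers": 0}
    - {"linear": [0,-0.003,-0.036],"delta_rot": [0,0,0],"fingers": 0}
    - {"linear": [-0.009,0.036,-0.018],"delta_rot": [0,0,0],"fingers": 0}
    - {"linear": [-0.009,0.036,-0.018],"delta_rot": [0,0,0],"fingers": 0}
    - {"linear": [-0.009,0.036,-0.018],"delta_rot": [0,0,0],"fingers": 0}
    - {"linear": [-0.009,0.036,-0.018],"delta_rot": [0,0,0],"fingers": 0}
    - {"linear": [-0.009,0.03,-0.018],"delta_rot": [0,0,0],"fingers": 0}
    - {"linear": [0,0,0],"delta_rot": [0,0,0],"fingers": 0}
    - {"linear": [0,0,0],"delta_rot": [0,0,0],"fingers": 0}
    - {"linear": [0,0,0],"delta_rot": [0,0,0],"fingers": 0}

```text
clock: 13.25
position: [0.3647, 0.0196, 0.1486]
ee_rot: [0.006, 0.78, -0.626, -0.008]
contact_force: [0.5, -0.7, -0.7]
width: -0.0001
```

```bash
python3 - <<'E'
from h import *
R,p,s=rot(); print(wp(p),p[2],s["clock"],np.abs(s["qd"]).max())
wblock(); C,th,sz,B=wblock(); print(C,th,sz)
st=rowsA(th,C,.052,.012,side=-1); print("start",st,delta(st[0],st[1],.018,-90))
E
```

```text
[-0.16734763  0.01539582] 0.14857782484283405 13.25 0.01491169290646624
[-0.06144226 -0.02010229] 15.059916926171667 [93.77912139892578, 123.64227294921875]
start [-0.14292699  0.00028184] (array([ 0.01549883, -0.02592475,  0.12959883]), array([1.14752947, 0.32551245, 0.15990166]))
```

Call:
send_rows:
  plan:
    - {"linear": [0.0155,-0.024,0.03],"delta_rot": [1.1,0.3,0.2],"fingers": 0}
    - {"linear": [0,0,0.036],"delta_rot": [0,0,0],"fingers": 0}
    - {"linear": [0,0,0.036],"delta_rot": [0,0,0],"fingers": 0}
    - {"linear": [0,0,0.02],"delta_rot": [0,0,0],"fingers": 0}
    - {"linear": [0,0,0.004],"delta_rot": [0,0,0],"fingers": 0}
    - {"linear": [0,0,0],"delta_rot": [0,0,0],"fingers": 0}

```text
clock: 13.85
position: [0.4031, 0.008, 0.0153]
ee_rot: [-0.001, 0.779, -0.627, 0.002]
contact_force: [-0.9, -0.5, 1.2]
width: 0.0
```

```bash
python3 - <<'E'
from h import *
R,p,s=rot(); print(wp(p),p[2],s["clock"],s["contact_force"],delta(-.143,.0003,.018,-90))
E
```

```text
[-0.13238285 -0.00419196] 0.015316898050277264 13.85 [-0.87573595 -0.46253051  1.1925312 ] (array([-0.00448617,  0.01060571, -0.00273749]), array([-0.25793064, -0.08444706, -0.00970344]))
```

Call:
send_rows:
  plan:
    - {"linear": [-0.006,0,-0.002],"delta_rot": [-0.2,0,0],"fingers": 0}
    - {"linear": [-0.0021,-0.0077,0],"delta_rot": [0,0,0],"fingers": 0}
    - {"linear": [-0.0021,-0.0077,0],"delta_rot": [0,0,0],"fingers": 0}
    - {"linear": [-0.0014,-0.0079,0],"delta_rot": [0,0,0],"fingers": 0}
    - {"linear": [-0.0008,-0.007,0],"delta_rot": [0,0,0],"fingers": 0}
    - {"linear": [-0.0003,-0.0045,0],"delta_rot": [0,0,0],"fingers": 0}
    - {"linear": [0,0,0],"delta_rot": [0,0,0],"fingers": 0}

```text
clock: 14.43
position: [0.4329, 0.0312, 0.0189]
ee_rot: [0.003, 0.779, -0.627, -0.004]
contact_force: [-2.4, -0.7, -1.5]
width: 0.0001
```

Call:
send_rows:
  plan:
    - {"linear": [0,0.015,0],"delta_rot": [0,0,0],"fingers": 0}
    - {"linear": [0.005,0.02,-0.03],"delta_rot": [0,0,0],"fingers": 0}
    - {"linear": [0.005,0.01,-0.038],"delta_rot": [0,0,0],"fingers": 0}
    - {"linear": [0.005,0,-0.038],"delta_rot": [0,0,0],"fingers": 0}
    - {"linear": [0,0,-0.025],"delta_rot": [0,0,0],"fingers": 0}
    - {"linear": [0,0,0],"delta_rot": [0,0,0],"fingers": 0}
    - {"linear": [0,0,0],"delta_rot": [0,0,0],"fingers": 0}
    - {"linear": [0,0,0],"delta_rot": [0,0,0],"fingers": 0}

```text
clock: 15.1
position: [0.4078, 0.0038, 0.1626]
ee_rot: [-0.006, 0.779, -0.626, 0.013]
contact_force: [-0.4, 0.2, 0.1]
width: 0.0004
```

```bash
python3 - <<'E'
from h import *
R,p,s=rot(); print(wp(p),p[2],s["clock"],np.abs(s["qd"]).max(),delta(0,0,.018,-90)[1])
wblock(); C,th,sz,B=wblock(); print(C,th,sz)
c=cam("wrist"); im=grab("wrist","pics/w3.png"); g=cv2.cvtColor(im,cv2.COLOR_RGB2HSV); m=(g[:,:,1]<80)
# fence face: blue mask lower edge
b=((g[:,:,0]>95)&(g[:,:,0]<125)&(g[:,:,1]>120)).astype(np.uint8); cols=np.arange(140,500,20)
pts=[(k,np.where(b[:200,k])[0].max()) for k in cols if b[:200,k].any()]; print(pts)
W=np.array([wp(q) for q in unproj(np.array(pts)+[0,.5],.006,"wrist",c)]); print((W*1000).round(1).tolist())
E
```

```text
[-0.12864239 -0.00928585] 0.16262786910898103 15.1 0.019370825930452543 [-1.4671034  -0.69351258  0.11922014]
[-0.0396236 -0.0226805] 0.6866106517576043 [93.54850006103516, 124.15057373046875]
[]Traceback (most recent call last):
  File "<stdin>", line 8, in <module>
ValueError: operands could not be broadcast together with shapes (0,) (2,)
```

Turned: the block is now at 0.7° with centre (-39.6,-22.7) mm and a gap to the fence of about 103 mm. For the straight push I'll spread the fingertips to 60 mm so two tips bear on the long face. I'll check their height when open before going low.

```bash
python3 - <<'E'
from h import *
print(delta(-.13,-.0227,.06,-90))
E
```

```text
(array([0.01328464, 0.00151313, 0.1009144 ]), array([-1.13870087, -0.56135817,  0.13759453]))
```

Call:
send_rows:
  plan:
    - {"linear": [0.0133,0.0015,0.02],"delta_rot": [-1.1,-0.6,0.1],"fingers": 0.06}
    - {"linear": [0,0,0.034],"delta_rot": [0,0,0],"fingers": 0.06}
    - {"linear": [0,0,0.03],"delta_rot": [0,0,0],"fingers": 0.06}
    - {"linear": [0,0,0.012],"delta_rot": [0,0,0],"fingers": 0.06}
    - {"linear": [0,0,0],"delta_rot": [0,0,0],"fingers": 0.06}
    - {"linear": [0,0,0],"delta_rot": [0,0,0],"fingers": 0.06}

```text
clock: 15.75
position: [0.4058, -0.0086, 0.0566]
ee_rot: [0.001, 0.779, -0.626, -0.004]
contact_force: [-0.3, 0.6, -0.6]
width: 0.06
```

```bash
python3 - <<'E'
from h import *
im=manip.get_image("side");R,p,s=rot(); print(p,wp(p),s["contact_force"],s["clock"],s["width"],delta(-.13,-.0227,.02,-90))
o=(300,215); v=cv2.resize(im[o[1]:o[1]+75,o[0]:o[0]+100,::-1],None,fx=8,fy=8,interpolation=cv2.INTER_CUBIC)
for dx in(-.04,.04):
  for a,col in((-.012,(0,255,255)),(0,(0,0,255)),(.012,(0,255,0)),(.025,(255,0,0))):
    q=(proj([p+R.apply([dx,-.011,a])],"side")[0]-o)*8; cv2.circle(v,tuple(q.astype(int).tolist()),4,col,-1)
cv2.imwrite("pics/z3.png",v)
E
```

```text
[ 0.40581386 -0.00860154  0.05685048] [-0.13322541 -0.02096084] [-0.33928734 -0.08855339 -0.17734785] 15.8 0.060161679835794575 (array([ 0.00191086, -0.00348165,  0.03681864]), array([0.40410408, 0.25693055, 0.1114194 ]))
```

View pics/z3.png

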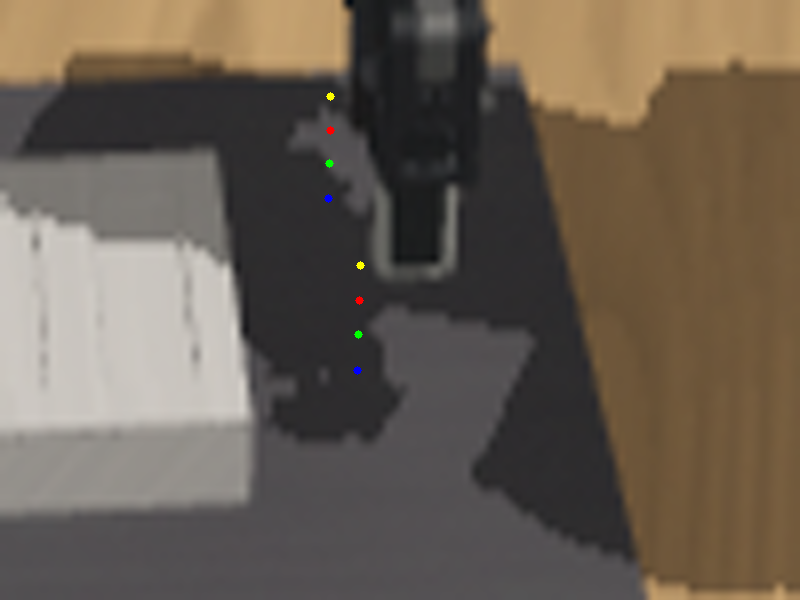

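Spread tips sit about 8 mm behind the reported TCP: the near tip is at crop (415,278), between the -12 mm and 0 dots. So a TCP z of 0.010 puts the tips about 12 mm above the plate top. Descending.

Call:
send_rows:
  plan:
    - {"linear": [0.0019,-0.0035,0.02],"delta_rot": [0.4,0.25,0.1],"fingers": 0.06}
    - {"linear": [0,0,0.018],"delta_rot": [0,0,0],"fingers": 0.06}
    - {"linear": [0,0,0.008],"delta_rot": [0,0,0],"fingers": 0.06}
    - {"linear": [0,0,0],"delta_rot": [0,0,0],"fingers": 0.06}

```text
clock: 16.13
position: [0.4142, -0.0101, 0.0126]
ee_rot: [-0.002, 0.779, -0.627, 0.004]
contact_force: [0.2, 0.3, -0.0]
width: 0.0598
```

```bash
python3 - <<'E'
from h import *
R,p,s=rot(); print(wp(p),p[2],s["clock"],s["contact_force"],delta(-.13,-.0227,.010,-90))
E
```

```text
[-0.12540468 -0.02424811] 0.012619970619244254 16.1333 [ 0.21377432  0.26660055 -0.04328094] (array([-0.00156268,  0.00461625,  0.00257412]), array([-0.49852921, -0.21283856,  0.06123289]))
```

Call:
send_rows:
  plan:
    - {"linear": [-0.001,-0.008,0.001],"delta_rot": [-0.5,-0.2,0],"fingers": 0.06}
    - {"linear": [0,-0.008,0],"delta_rot": [0,0,0],"fingers": 0.06}
    - {"linear": [0,-0.008,0],"delta_rot": [0,0,0],"fingers": 0.06}
    - {"linear": [0,-0.005,0],"delta_rot": [0,0,0],"fingers": 0.06}
    - {"linear": [0,-0.005,0],"delta_rot": [0,0,0],"fingers": 0.06}
    - {"linear": [-0.0006,-0.008,0],"delta_rot": [0,0,0],"fingers": 0.06}
    - {"linear": [-0.0006,-0.008,0],"delta_rot": [0,0,0],"fingers": 0.06}
    - {"linear": [-0.0006,-0.008,0],"delta_rot": [0,0,0],"fingers": 0.06}
    - {"linear": [-0.0006,-0.008,0],"delta_rot": [0,0,0],"fingers": 0.06}
    - {"linear": [-0.0006,-0.008,0],"delta_rot": [0,0,0],"fingers": 0.06}
    - {"linear": [-0.0004,-0.005,0],"delta_rot": [0,0,0],"fingers": 0.06}
    - {"linear": [0,0,0],"delta_rot": [0,0,0],"fingers": 0.06}

```text
clock: 17.13
position: [0.4708, 0.0099, 0.0142]
ee_rot: [0.02, 0.782, -0.623, -0.018]
contact_force: [-0.6, 1.5, -1.0]
width: 0.06
```

```bash
python3 - <<'E'
from h import *
R,p,s=rot(); print(wp(p),p[2],s["clock"],s["contact_force"],s["moment"],delta(.007,-.015,.010,-90))
C=wp(p)[0]+.009+.047
print(sblock((C,-.02,0),("side","scene")))
try: print(wblock(thr=150)[:3])
except Exception as e: print(e)
cv2.imwrite("pics/w4.png",manip.get_image("wrist")[:,:,::-1])
E
```

```text
[-0.06575709 -0.01676091] 0.014221535219175248 17.1333 [-0.59620369  1.46198649 -1.01259178] [ 0.01892338 -0.04889428  0.01354648] (array([-0.00098016, -0.07289356,  0.00029132]), array([3.09440917, 0.16296835, 0.60905373]))
[('side', array([ -8. , -17.4]), np.float64(1.6), np.float64(0.055)), ('scene', array([ -4.3, -16.9]), np.float64(-1.1), np.float64(0.091))]
(array([-0.00643786,  0.0030298 ]), np.float64(-89.52702765390644), [85.42727661132812, 94.10386657714844])
```

View pics/w4.png

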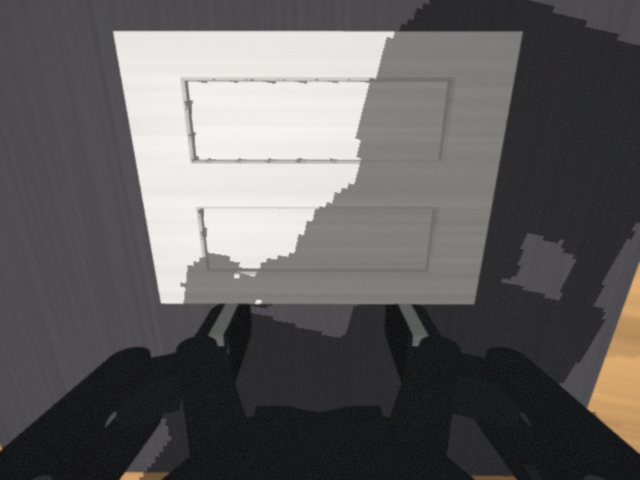

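The wrist view shows the block square to both tips, with top corners (115,31), (522,31), (476,303) and (161,303). The tool has tilted about 3° and I'll correct that. First, the block's pose from these corners.

```bash
python3 - <<'E'
from h import *
c=cam("wrist"); W=np.array([wp(q) for q in unproj([[114.5,31],[522,31],[476,303.5],[161,303.5]],.036,"wrist",c)])*1000
print(W.round(1).tolist(),W.mean(0),np.degrees(np.arctan2(W[0]-W[1],[1,1])), np.degrees(np.arctan2(-(W[0,0]-W[1,0]),W[0,1]-W[1,1])),np.degrees(np.arctan2(-(W[3,0]-W[2,0]),W[3,1]-W[2,1])))
R,p,s=rot(); print(wp(p),delta(0,-.0167,.01,-90)[1],s["clock"])
E
```

```text
[[40.2, 45.4], [41.3, -77.9], [-52.5, -79.7], [-54.1, 45.1]] [ -6.27492975 -16.77535584] [-49.38313871  89.53546809] 0.5416517294566837 0.7004331833708004
[-0.0655143  -0.01674066] [2.98639428 0.17401024 0.57584917] 17.4333
```

Call:
send_rows:
  plan:
    - {"linear": [0,0,0.002],"delta_rot": [3.0,0.2,0.6],"fingers": 0.06}
    - {"linear": [0,-0.005,0],"delta_rot": [0.3,0,0],"fingers": 0.06}
    - {"linear": [0,-0.008,0],"delta_rot": [0.3,0,0],"fingers": 0.06}
    - {"linear": [0,-0.008,0],"delta_rot": [0.3,0,0],"fingers": 0.06}
    - {"linear": [0,-0.008,0],"delta_rot": [0.3,0,0],"fingers": 0.06}
    - {"linear": [0,-0.008,0],"delta_rot": [0.3,0,0],"fingers": 0.06}
    - {"linear": [0,-0.008,0],"delta_rot": [0.3,0,0],"fingers": 0.06}
    - {"linear": [0,-0.005,0],"delta_rot": [0.3,0,0],"fingers": 0.06}
    - {"linear": [0,0,0],"delta_rot": [0,0,0],"fingers": 0.06}

```text
clock: 18.18
position: [0.4989, 0.02, 0.0111]
ee_rot: [0.003, 0.78, -0.625, -0.007]
contact_force: [-1.7, 0.3, 0.1]
width: 0.0602
```

```bash
cat >> h.py <<'E'
def wedge(im,c,z=.036):
    """far edge (towards fence) of the block top + sides via hull of light-grey low-sat region joined"""
    g=cv2.cvtColor(np.ascontiguousarray(im),cv2.COLOR_RGB2HSV); m=((g[:,:,1]<40)&(g[:,:,2]>112)).astype(np.uint8)
    m=cv2.morphologyEx(m,cv2.MORPH_OPEN,np.ones((3,3))); n,l,st,_=cv2.connectedComponentsWithStats(m); i=1+st[1:,4].argmax()
    ct=max(cv2.findContours((l==i).astype(np.uint8),0,2)[0],key=cv2.contourArea)[:,0]; W=np.array([wp(q) for q in unproj(cv2.convexHull(ct)[:,0],z,"wrist",c)])
    r=cv2.minAreaRect((W*1000).astype(np.float32)); return r,cv2.boxPoints(r).round(1).tolist()
E
python3 - <<'E'
from h import *
R,p,s=rot(); print(wp(p),p[2],s["clock"],s["contact_force"],delta(.007,-.015,.010,-90))
c=cam("wrist"); im=grab("wrist","pics/w5.png"); print(wedge(im,c))
g=cv2.cvtColor(im,cv2.COLOR_RGB2HSV); b=((g[:,:,0]>95)&(g[:,:,0]<130)&(g[:,:,1]>120)).astype(np.uint8); print(b.sum(),[(k,int(np.where(b[:,k])[0].max())) for k in range(40,640,60) if b[:,k].any()])
C=wp(p)[0]+.009+.047; print(sblock((C,-.017,0),("side","scene")))
E
```

```text
[-0.03617983 -0.01290404] 0.01107561398656047 18.1833 [-1.67659145  0.26630314  0.10630362] (array([ 0.00232089, -0.04317918,  0.00046837]), array([0.783063  , 0.44359605, 0.29052189]))
(((22.34174919128418, -13.709552764892578), (94.27796936035156, 124.20647430419922), 0.24331581592559814), [[-25.100000381469727, 48.20000076293945], [-24.5, -76.0], [69.69999694824219, -75.5999984741211], [69.19999694824219, 48.599998474121094]])
147 [(220, 400), (400, 460)]
[('side', array([ 19.7, -14. ]), np.float64(0.9), np.float64(0.078)), ('scene', array([ 24.5, -14.7]), np.float64(-0.6), np.float64(0.06))]
```

Call:
send_rows:
  plan:
    - {"linear": [0,-0.006,0.001],"delta_rot": [0.7,0.4,0.3],"fingers": 0.06}
    - {"linear": [0,-0.008,0],"delta_rot": [0.3,0,0],"fingers": 0.06}
    - {"linear": [0,-0.008,0],"delta_rot": [0.3,0,0],"fingers": 0.06}
    - {"linear": [0,-0.008,0],"delta_rot": [0.3,0,0],"fingers": 0.06}
    - {"linear": [0,-0.006,0],"delta_rot": [0.3,0,0],"fingers": 0.06}
    - {"linear": [0,-0.004,0],"delta_rot": [0.2,0,0],"fingers": 0.06}
    - {"linear": [0,0,0],"delta_rot": [0,0,0],"fingers": 0.06}

```text
clock: 19.02
position: [0.5182, 0.027, 0.0085]
ee_rot: [0.005, 0.78, -0.626, -0.007]
contact_force: [-0.9, -0.2, -0.2]
width: 0.0601
```

```bash
cat > chk.py <<'E'
from h import *
R,p,s=rot(); print(wp(p),p[2],s["clock"],s["contact_force"],delta(.007,-.012,.010,-90))
c=cam("wrist"); im=manip.get_image("wrist"); print(wedge(im,c))
g=cv2.cvtColor(im,cv2.COLOR_RGB2HSV); b=((g[:,:,0]>95)&(g[:,:,0]<130)&(g[:,:,1]>120)).astype(np.uint8)
pts=np.array([(k,int(np.where(b[:240,k])[0].max())+.5) for k in range(60,600,40) if b[:240,k].sum()>5])
if len(pts): print(pts.tolist(),[(wp(q)*1000).round(1).tolist() for q in unproj(pts,.026,"wrist",c)])
E
python3 chk.py
```

```text
[-0.01587091 -0.0101815 ] 0.008538037778796213 19.0167 [-0.93058835 -0.15309366 -0.17352574] (array([ 0.00188619, -0.02283731, -0.00184995]), array([0.94808205, 0.30322708, 0.19167319]))
(((42.61549377441406, -11.619880676269531), (94.56369018554688, 124.38945007324219), 0.12200293689966202), [[-4.800000190734863, 50.5], [-4.5, -73.9000015258789], [90.0, -73.69999694824219], [89.80000305175781, 50.70000076293945]])
```

Call:
send_rows:
  plan:
    - {"linear": [0,-0.005,-0.0015],"delta_rot": [0.9,0.3,0.2],"fingers": 0.06}
    - {"linear": [0,-0.005,0],"delta_rot": [0.3,0,0],"fingers": 0.06}
    - {"linear": [0,-0.005,0],"delta_rot": [0.3,0,0],"fingers": 0.06}
    - {"linear": [0,-0.004,0],"delta_rot": [0.3,0,0],"fingers": 0.06}
    - {"linear": [0,-0.004,0],"delta_rot": [0.2,0,0],"fingers": 0.06}
    - {"linear": [0,-0.003,0],"delta_rot": [0.2,0,0],"fingers": 0.06}
    - {"linear": [0,0,0],"delta_rot": [0,0,0],"fingers": 0.06}

```text
clock: 19.65
position: [0.5292, 0.0308, 0.0087]
ee_rot: [0.002, 0.78, -0.626, -0.003]
contact_force: [-2.2, -0.2, -1.2]
width: 0.0601
```

```bash
python3 chk.py
```

```text
[-0.00430481 -0.00880459] 0.008721968628943741 19.65 [-2.1618256  -0.23083273 -1.16566255] (array([ 0.00322265, -0.01128573, -0.00137457]), array([0.44921489, 0.14246125, 0.1548857 ]))
(((54.16460037231445, -10.509380340576172), (94.17609405517578, 124.669189453125), 0.1264161914587021), [[6.900000095367432, 51.70000076293945], [7.199999809265137, -72.9000015258789], [101.4000015258789, -72.69999694824219], [101.0999984741211, 51.900001525878906]])
[[60.0, 25.5], [100.0, 25.5], [140.0, 25.5], [180.0, 25.5], [220.0, 25.5], [260.0, 25.5], [300.0, 26.5], [340.0, 26.5], [380.0, 26.5], [420.0, 26.5], [460.0, 26.5], [500.0, 26.5], [540.0, 26.5], [580.0, 26.5]] [[104.6, 74.9], [104.6, 61.9], [104.6, 48.8], [104.7, 35.8], [104.7, 22.8], [104.7, 9.8], [104.5, -3.2], [104.5, -16.2], [104.5, -29.2], [104.6, -42.2], [104.6, -55.2], [104.6, -68.2], [104.6, -81.2], [104.7, -94.2]]
```

Call:
send_rows:
  plan:
    - {"linear": [0,-0.004,-0.001],"delta_rot": [0.5,0.1,0.15],"fingers": 0.06}
    - {"linear": [0,-0.004,0],"delta_rot": [0.2,0,0],"fingers": 0.06}
    - {"linear": [0,-0.003,0],"delta_rot": [0.2,0,0],"fingers": 0.06}
    - {"linear": [0,-0.003,0],"delta_rot": [0.2,0,0],"fingers": 0.06}
    - {"linear": [0,-0.003,0],"delta_rot": [0.2,0,0],"fingers": 0.06}

```text
clock: 20.12
position: [0.5358, 0.0329, 0.0089]
ee_rot: [0.002, 0.78, -0.626, -0.003]
contact_force: [-8.7, -3.6, 6.7]
width: 0.0602
```

```bash
python3 chk.py
```

```text
[ 0.00261479 -0.0081    ] 0.008878476527886068 20.1167 [-8.650387   -3.55556299  6.6685291 ] (array([ 0.0039086 , -0.00436773, -0.00115917]), array([0.382603  , 0.12365503, 0.14478318]))
(((60.94648361206055, -9.84976577758789), (93.79338836669922, 124.84602355957031), 0.2826298773288727), [[13.699999809265137, 52.29999923706055], [14.399999618530273, -72.5], [108.19999694824219, -72.0], [107.5, 52.79999923706055]])
[[60.0, 46.5], [100.0, 46.5], [140.0, 28.5], [180.0, 28.5], [220.0, 29.5], [260.0, 29.5], [300.0, 29.5], [340.0, 29.5], [380.0, 29.5], [420.0, 28.5], [460.0, 29.5], [500.0, 29.5], [540.0, 47.5], [580.0, 47.5]] [[105.5, 77.2], [105.5, 63.9], [110.8, 49.8], [110.8, 36.7], [110.5, 23.7], [110.6, 10.6], [110.6, -2.5], [110.6, -15.5], [110.6, -28.6], [111.0, -41.6], [110.7, -54.7], [110.7, -67.8], [105.5, -81.8], [105.5, -95.0]]
```

Contact force jumped to about 9 N, so the block is on the fence. One more gentle press to seat it, then draw straight back and rise.

Call:
send_rows:
  plan:
    - {"linear": [0,-0.003,0],"delta_rot": [0.2,0.1,0.15],"fingers": 0.06}
    - {"linear": [0,-0.003,0],"delta_rot": [0.2,0,0],"fingers": 0.06}
    - {"linear": [0,-0.003,0],"delta_rot": [0.2,0,0],"fingers": 0.06}

```text
clock: 20.42
position: [0.537, 0.0335, 0.0089]
ee_rot: [0.005, 0.779, -0.626, -0.004]
contact_force: [-11.6, -5.6, 9.1]
width: 0.0603
```

```bash
python3 chk.py
```

```text
[ 0.00387968 -0.00778072] 0.008858885056436127 20.4167 [-11.55713009  -5.61606507   9.13531424] (array([ 0.00422418, -0.00309767, -0.00118389]), array([0.70983216, 0.05772727, 0.11190942]))
(((62.07941818237305, -9.463939666748047), (94.21393585205078, 124.34416961669922), 0.1065215915441513), [[14.899999618530273, 52.599998474121094], [15.100000381469727, -71.69999694824219], [109.30000305175781, -71.5], [109.0999984741211, 52.79999923706055]])
[[60.0, 49.5], [100.0, 49.5], [140.0, 28.5], [180.0, 28.5], [220.0, 28.5], [260.0, 28.5], [300.0, 28.5], [340.0, 28.5], [380.0, 28.5], [420.0, 28.5], [460.0, 28.5], [500.0, 29.5], [540.0, 50.5], [580.0, 50.5]] [[105.8, 77.1], [105.9, 63.9], [112.0, 49.7], [112.0, 36.7], [112.0, 23.7], [112.0, 10.7], [112.1, -2.3], [112.1, -15.3], [112.1, -28.2], [112.1, -41.2], [112.2, -54.2], [111.9, -67.2], [105.8, -81.4], [105.9, -94.6]]
```

Call:
send_rows:
  plan:
    - {"linear": [0,-0.003,-0.001],"delta_rot": [0.5,0,0.1],"fingers": 0.06}
    - {"linear": [0,-0.004,0],"delta_rot": [0.2,0,0],"fingers": 0.06}
    - {"linear": [0,-0.004,0],"delta_rot": [0.2,0,0],"fingers": 0.06}

```text
clock: 20.72
position: [0.5367, 0.0338, 0.0082]
ee_rot: [0.007, 0.779, -0.626, -0.007]
contact_force: [-11.2, -5.5, 10.4]
width: 0.0598
```

```bash
python3 chk.py
```

```text
[ 0.00371473 -0.00748759] 0.00823484555123451 20.7167 [-11.21789842  -5.50368824  10.39151024] (array([ 0.00451379, -0.00324225, -0.00183963]), array([1.13355916, 0.12564625, 0.09354613]))
(((62.2745361328125, -9.39896011352539), (93.81011962890625, 124.31062316894531), 0.0721803605556488), [[15.300000190734863, 52.70000076293945], [15.399999618530273, -71.5999984741211], [109.30000305175781, -71.5], [109.0999984741211, 52.79999923706055]])
[[60.0, 48.5], [100.0, 48.5], [140.0, 27.5], [180.0, 27.5], [220.0, 27.5], [260.0, 27.5], [300.0, 27.5], [340.0, 27.5], [380.0, 27.5], [420.0, 27.5], [460.0, 27.5], [500.0, 27.5], [540.0, 50.5], [580.0, 49.5]] [[105.9, 76.5], [105.9, 63.4], [111.9, 49.3], [111.9, 36.5], [112.0, 23.6], [112.0, 10.8], [112.0, -2.1], [112.0, -14.9], [112.0, -27.8], [112.0, -40.6], [112.1, -53.4], [112.1, -66.2], [105.5, -80.4], [105.8, -93.3]]
```

The block no longer moves and the pose is 0.07°, so it's seated. Drawing back.

Call:
send_rows:
  plan:
    - {"linear": [0,0.005,0],"delta_rot": [0,0,0],"fingers": 0.06}
    - {"linear": [0,0.01,0],"delta_rot": [0.5,0,0],"fingers": 0.06}
    - {"linear": [0,0.02,0],"delta_rot": [0.5,0,0],"fingers": 0.06}
    - {"linear": [0,0.02,-0.03],"delta_rot": [0,0,0],"fingers": 0.06}
    - {"linear": [0,0.015,-0.038],"delta_rot": [0,0,0],"fingers": 0.06}
    - {"linear": [0,0.015,-0.038],"delta_rot": [0,0,0],"fingers": 0.06}
    - {"linear": [0,0,-0.038],"delta_rot": [0,0,0],"fingers": 0.06}
    - {"linear": [0,0,-0.02],"delta_rot": [0,0,0],"fingers": 0.06}
    - {"linear": [0,0,0],"delta_rot": [0,0,0],"fingers": 0.06}
    - {"linear": [0,0,0],"delta_rot": [0,0,0],"fingers": 0.06}
    - {"linear": [0,0,0],"delta_rot": [0,0,0],"fingers": 0.06}

```text
clock: 21.68
position: [0.4723, 0.0158, 0.1837]
ee_rot: [-0.018, 0.779, -0.627, 0.019]
contact_force: [-0.8, 0.0, -0.7]
width: 0.0598
```

```bash
python3 chk.py; python3 - <<'E'
from h import *
print(sblock((.062,-.009,0),("side","scene")))
c=cam("wrist"); im=grab("wrist","pics/w9.png")
P=[*[[*pw(x,y),.036] for x,y in((.015,.053),(.015,-.072),(.11,-.072),(.11,.053))]]
q=proj(P,"wrist",c); print(q.round(0).tolist())
x0,y0=np.maximum(q.min(0)-60,0).astype(int); x1,y1=np.minimum(q.max(0)+60,[639,479]).astype(int)
cr=im[y0:y1,x0:x1,::-1]; f=min(800/cr.shape[1],600/cr.shape[0]); cv2.imwrite("pics/end.png",cv2.resize(cr,None,fx=f,fy=f,interpolation=cv2.INTER_CUBIC)); print(x0,y0,f)
E
```

```text
[-0.06305509 -0.01135806] 0.1836916376631068 21.6833 [-0.78274009  0.00584853 -0.65169943] (array([-0.00059184, -0.06095244,  0.17709139]), array([-2.97290821, -0.41495063,  0.0321318 ]))
(((61.6894645690918, -9.539802551269531), (94.79264068603516, 125.63948059082031), 0.045398298650979996), [[14.199999809265137, 53.20000076293945], [14.300000190734863, -72.4000015258789], [109.0999984741211, -72.30000305175781], [109.0, 53.29999923706055]])
[[140.0, 25.5], [180.0, 13.5], [220.0, 25.5], [260.0, 11.5], [300.0, 11.5], [340.0, 11.5], [380.0, 12.5], [420.0, 18.5], [460.0, 26.5]] [[103.4, 128.2], [111.9, 95.7], [103.6, 64.8], [113.5, 32.7], [113.6, 1.2], [113.7, -30.4], [113.1, -62.0], [109.0, -94.0], [103.4, -126.4]]
[('side', array([59.2, -7.9]), np.float64(1.5), np.float64(0.057)), ('scene', array([56.3, -9.6]), np.float64(-0.6), np.float64(0.135))]
[[238.0, 137.0], [391.0, 137.0], [397.0, 6.0], [231.0, 5.0]]
171 0 2.797202797202797
```

View pics/end.png

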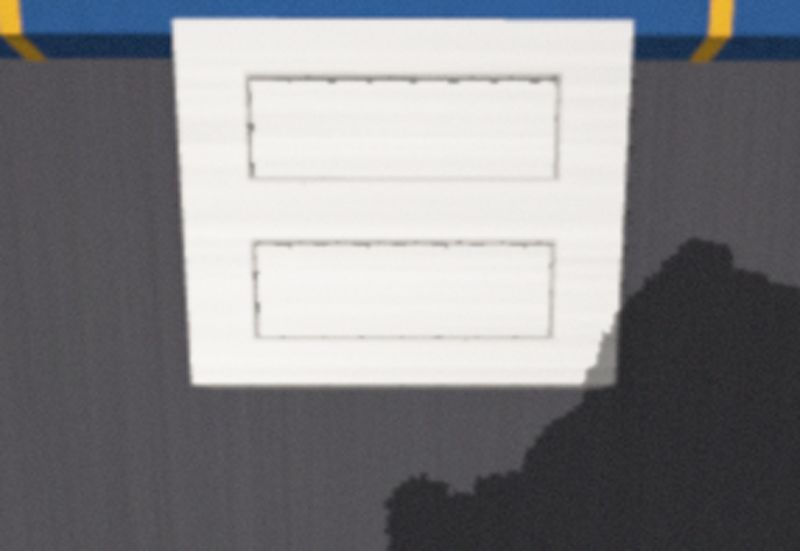

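The end view shows the block square on the fence, with its top edge at row 20 over the blue face. The yellow marks lie clear on both sides, at columns 35 and 700 against block edges 175 and 632. One numeric gap check, then I hand in.

```bash
python3 - <<'E'
from h import *
c=cam("wrist"); im=manip.get_image("wrist"); r,B=wedge(im,c); print("block",r)
g=cv2.cvtColor(im,cv2.COLOR_RGB2HSV); b=(g[:,:,2]>0)&(g[:,:,0]>95)&(g[:,:,0]<130)&(g[:,:,1]>120)
foot=[(k,np.where(b[:60,k])[0].max()+.5) for k in(200,212,222,410,430,450)]
print("fence foot x,y",[(wp(q)*1000).round(1).tolist() for q in unproj(foot,.006,"wrist",c)])
for n in("scene","side"):
    manip.get_image(n)
    for t in("weight","shim"): print(n,t,[(np.round(d["extent"]),round(d["p"],2)) for d in manip.find_in(t,n)[:1]])
s=manip.get_state(); print(s["contact_force"],s["clock"],np.abs(s["qd"]).max())
E
```

```text
block ((61.69184494018555, -9.544670104980469), (94.72498321533203, 125.63868713378906), 0.04409275949001312)
fence foot x,y [[109.6, 86.3], [109.7, 76.3], [109.7, 67.9], [110.0, -89.5], [110.1, -106.3], [110.1, -123.2]]
scene weight [(array([509., 266., 640., 333.]), 0.74)]
scene shim []
side weight [(array([205., 292., 226., 318.]), 0.77)]
side shim [(array([218., 244., 228., 260.]), 0.74)]
[ 0.30978422 -0.35658114  0.00069554] 22.3333 0.0024554843994068756
```

```bash
python3 -c "
from rig import manip
print(manip.sign_off())"
```

```text
the job is handed in; nothing more can be done
None
```

The block now lies flat against the fence between the yellow marks. I handed the job in at about 22 s, with the gripper drawn back and clear. I pushed alternate corners to turn the block about 70° clockwise. It then stood 0.7° from square with a gap of about 103 mm, and two spread fingertips pushed it straight up to the fence.

**Final checks**
- **Seating:** it stopped moving under a push of about 12 N, and its angle reads within about 0.1° of the fence face. The wrist camera puts the block's face about 1 mm short of the fence. It read much the same while I was pressing, so I take that as camera error.
- **Position along the fence:** its centre is about 9.5 mm to the -y side of the middle, which leaves more than 20 mm to each yellow mark.
- **Other things:** the weight and shim showed in the side view at their starting places. The robot was touching nothing.

**What failed or disagreed**
- **First push:** it went above the block without touching it, because the shut tips sit about level with the reported TCP, not 25 mm ahead as stated. I measured this and corrected it.
- **Fixed cameras:** the scene and side fits put the block 3–6 mm farther from the fence and up to 1.5° off. I relied on the wrist camera and the push force instead.
- **Scene camera:** on the last look it missed the shim and reported the skillet as the weight.

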